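# Hang the second bearing unit behind the lip of an occupied hook and press both home

### The job

Take the blue bearing unit out of the wooden rack and hang it by its eye on the hook of the steel stand, in front of the unit already hanging there, without knocking that one off or tilting it. With the new unit hanging on the peg, slide it along so that it pushes the first one back, and press the pair against the rubber-faced stop for a moment, firmly but gently (about 12 N, never more than 20 N); then let go, so that both are left hanging straight, face to face. Leave the wrench, the jar and the ear defenders where they are.

Things in the scene. Friction and masses are not known exactly. Their poses are not given: they have to be found in the camera images.
- stand: grey steel hook stand, fixed; origin: centre of the underside of its base plate (210 mm along x, 110 mm along y), z up. A level round peg, 10 mm in diameter, runs above y = 0, axis 200 mm up, from the post (222 mm high, its peg side at x = -65 mm) towards +x, and turns up at its end. A unit hung on it has its origin 192 mm above the stand's origin.
- lip (a point): top of the hook's turned-up end (10 mm thick), 213 mm above the stand's origin, at the stand's x = 85 mm, y = 0
- peg_root (a point): where the peg's axis leaves the post (stand x = -65 mm). The stop sits near here: a collar with a square rubber pad, 42 mm wide, facing +x. It is clamped elsewhere each time and not reported: the pad's face lies 22 to 44 mm out along the peg; find it by feel. The pad is springy: 1 mm per 3 N, up to 8 mm.
- first: blue bearing unit, 0.25 kg, a slab 24 mm thick (x), 130 mm tall (z). Origin: centre of its eye, a hole through along x, 18 mm wide (y), 26 mm high. The eye is in a neck 42 mm wide (y), from 25 mm above to 25 mm below the origin; below it the body, 84 mm wide, its underside 105 mm below the origin. It hangs loose on the peg, x along the stand's x, origin at stand x 4 to 18 mm, 13 to 49 mm short of the stop.
- second: blue bearing unit, 0.25 kg, a slab 24 mm thick (x), 130 mm tall (z). Origin: centre of its eye, a hole through along x, 18 mm wide (y), 26 mm high. The eye is in a neck 42 mm wide (y), from 25 mm above to 25 mm below the origin; below it the body, 84 mm wide, its underside 105 mm below the origin. The one to hang; it stands upright in the rack, x along the rack's x; either face may go first.
- rack: wooden parts rack, fixed, 61 x 122 mm and 46 mm high, with an open-topped slot 29 mm (x) by 90 mm (y) whose floor is 12 mm above its origin; origin at the centre of its underside. The second unit stands 34 mm deep in it, with a few mm of play.
- wrench: steel spanner, 120 mm long along its x, lying on the bench; not to be moved. Origin: underside, near its middle
- jar: closed jar, 56 mm in diameter, 85 mm tall, standing on the bench; not to be moved. Origin: centre of its underside
- earmuffs: yellow ear defenders with a black headband over them, 178 x 68 mm and 77 mm tall, cups along x; not to be moved. Origin: underside, midway between the cups
Not all that is in view belongs to the job. What is shaped like the second but green or pink is not meant.

How it is judged:
On the way, in this order (a step that is already met when the one before it is completed fails the run):
1. the second unit is lifted out of the rack (height (world z) of second above 0.16 m), for 0.1 s.
2. with the second unit hung on the peg in front of the first, the two are pressed back against the stop: the first unit bears on the stand with more than 7 N (its weight of about 2.5 N included) (x of second in the frame of stand between -0.025 and 0.026 m and y of second in the frame of stand between -0.01 and 0.01 m and z of second in the frame of stand between 0.184 and 0.2 m and angle between the x axis of each of second, first and the x axis of stand, either way round below 0.2 rad and angle between each of second, first's own z axis and vertical below 0.15 rad and x of first in the frame of stand between -0.05 and 0.001 m and y of first in the frame of stand between -0.01 and 0.01 m and z of first in the frame of stand between 0.184 and 0.2 m and distance between first and second below 0.031 m and distance of first from where it was at the start of the episode above 0.008 m and contact force between first and stand above 7 N), for 0.15 s.
At the end, for the whole second after the job is handed in: at rest on the peg: both eyes 184-200 mm over the stand's origin, within 10 mm sideways, tilt under 0.15 rad, square within 0.2 rad; the first over 8 mm from its start, at stand x -50 to 1 mm; the second before it at x -25 to 26 mm, origins under 31 mm apart (x of second in the frame of stand between -0.025 and 0.026 m and y of second in the frame of stand between -0.01 and 0.01 m and z of second in the frame of stand between 0.184 and 0.2 m and angle between the x axis of each of second, first and the x axis of stand, either way round below 0.2 rad and angle between each of second, first's own z axis and vertical below 0.15 rad and x of first in the frame of stand between -0.05 and 0.001 m and y of first in the frame of stand between -0.01 and 0.01 m and z of first in the frame of stand between 0.184 and 0.2 m and distance between first and second below 0.031 m and distance of first from where it was at the start of the episode above 0.008 m and linear speed of each of second, first below 0.02 m/s); the robot touches nothing.
It fails at once if the first unit is tilted by more than 0.35 rad or falls off the hook (angle between first's own z axis and vertical above 0.35 rad or height (world z) of first below 0.17 m).
It fails at once if the first unit is pressed on the stand with more than 22 N (its weight included) (contact force between first and stand above 22 N).
It fails at once if the second unit pushes the first with more than 20 N (contact force between second and first above 20 N).
It fails at once if the second unit bears on the stand with more than 20 N (contact force between second and stand above 20 N).
It fails at once if the wrench, the jar or the ear defenders are moved by more than 30 mm (distance of any of wrench, jar, earmuffs from where it was at the start of the episode above 0.03 m).
It also fails if it takes over 58 s, if anything falls off the work surface, if the arm or the gripper's body presses on something with over 40 N, if the wrist force passes 120 N, or if a joint passes its speed limit or range.

### The arm

A 7-joint arm with a two-finger parallel gripper is mounted at the origin on the work surface. World frame = base frame: x ahead of the robot, y to its left, z up, the work surface at z = 0. Lengths are in m, angles in rad, forces in N, time in s.
With the tool pointing down it reaches from about 0.4 to 0.875 m from the base axis. Payload 4.4 kg.
Tool frame: the origin (TCP) lies at the very end of the fingers, on their centre line; the grasp point (between the pads) lies 19 mm behind it; z points along the fingers, x is the direction in which the jaws open and shut, and the axes are right-handed (so a half turn about z gives the same grasp; the last joint's range is limited). The gripper opens to 85 mm and grips with 20 to 120 N. Pads are 22 mm wide; open, the fingers measure 114 mm over their backs; the gripper's body (76 mm by 85 mm) begins 54 mm behind the grasp point. The pads swing forward as they close: fully open they stand 13 mm farther back than shut.
Start: joints at [-0.066, 0.628, 0.038, 1.517, -0.027, 0.996, -0.02], TCP at [0.65, 0, 0.231] pointing down, gripper open.
Joint ranges: [-3.06, 3.06], [-0.37, 2.12], [-1.25, 1.32], [0.18, 2.47], [-1.1, 4.24], [0.23, 1.98], [-2.94, 2.94]. Speed limits (rad/s): [2.57, 2.57, 3.14, 3.14, 3.14, 3.14, 3.14].

### API

Orientations are given as a unit quaternion [w, x, y, z].
In Python, from workcell import readout, eyes, workorder gives the robot as it stands. The module is installed in compiled form; this text tells all that it offers.
- The arm moves only by the tool arm_command, never from a script. Its argument "series" is a list of rows, each an object of numbers: "dx", "dy", "dz": the shift along the world's x, y, z in m; "wx", "wy", "wz": the turn, a rotation vector about the world's x, y, z in degrees; "claw": the finger opening in m, from 0 to 0.0854. In form: [{"dx": .., "dy": .., "dz": .., "wx": .., "wy": .., "wz": .., "claw": ..}, ...]. A call has 1 to 20 rows; each row is the pose to reach, as a shift and turn from the pose measured when the call began; what a row does not reach only later rows make up. A row lasts 1/12 s, in which the tool goes at most 41.7 mm and 7.16 degrees, less where a joint would pass 70% of its speed; a pose out of reach is approached as far as the arm can. A call with a gripper value outside its range is refused whole. The fingers move at their own pace and stop on an object; the grip force is fixed at half the most. Time passes only in rows, so rows that repeat a pose let the fingers close. It gives the time, the measured TCP pose, the force and the opening at its end, in the units of the state.
- readout.observe(): the state, without advancing time (a new reading comes with each control period).
- eyes.capture(name): name is "scene" or "side" or "wrist"; returns the picture (420x560x3 uint8, blue, green, red); there is no depth.
- eyes.camera_params(name): a dict with "fov_y" (degrees; the focal length in pixels is half the picture's height over the tangent of half this angle, whatever the lens; pixels are square), "cx", "cy" (the principal point, pixels), "world_to_cam" (4x4, takes a point from world to camera coordinates). Camera axes: x right, y down, z forward; pixel columns grow to the right and rows downward; lengths in m; the calibration is good to about 2 mm. A picture is of the moment at which its call begins: read the wrist's pose just before it. camera_params takes no time and is no camera call; for the wrist camera it gives the pose at the moment of the call.
- workorder.job_done(): hands the job in, once; it reports no verdict.
Trained networks look in the newest picture that a camera, given by its name, has taken for a name from the list of things; names that differ only in an ending like _2 or _b are one class to them, and where a whole thing is asked for, a point or a joint stands for the part that bears it (a point fixed in the world has none). Each returns a list of dicts, best first, with "confidence" (0 to 1); they miss things now and then, are a little off and sometimes report something else, mostly with a low value. They report only what shows in the picture. A call takes as long as a camera call. They do not tell look-alikes from the thing itself.
- eyes.find_in(target, camera): "extent" ([left, top, width, height] in pixels, round what is visible of it).
- eyes.tip_of(target, camera): "location" ([column, row] in pixels: a listed point, or the origin of a listed thing).
The state is a dict: "t": time; "joint_pos": joint angles; "qvel": joint speeds; "effort": joint torques, N m; "position": TCP position; "orientation": TCP orientation; "force": force on the tool from outside, world axes, zero at the start; "moment": the same for the moment, N m; "opening": finger opening in m.
Only numpy, scipy, OpenCV 4.12 (cv2) and the standard library are available. Lean on these libraries where they do the work, as an engineer would, in place of code of your own. Each camera call takes 0.05 s, during which the arm holds its last target. There are 200 camera calls.

## Working session

There is one attempt and no reset: what is moved stays moved. The work goes in short steps, Python scripts to look and compute and a tool call to move; the robot and the scene stay as the last step left them, time stands still between calls to the robot, and variables do not carry over. Pictures are saved under pics/ and viewed, about 8 in all and at most 12, crops included, and the job is handed in when it is done.

Besides the shell and the picture viewer there is one more tool, called as name(argument=value, ...) on one line, values as JSON. arm_command: Moves the arm, as the interface text tells. Its arguments: {"type":"object","properties":{"series":{"type":"array","items":{"type":"object","properties":{"dx":{"type":"number"},"dy":{"type":"number"},"dz":{"type":"number"},"wx":{"type":"number"},"wy":{"type":"number"},"wz":{"type":"number"},"claw":{"type":"number"}}}}},"required":["series"]}

```bash
mkdir -p pics; cat > h.py <<'E'
import numpy as np, cv2
from workcell import readout, eyes, workorder
def proj(name,P):
    c=eyes.camera_params(name);T=np.array(c["world_to_cam"]);f=210/np.tan(np.radians(c["fov_y"])/2)
    p=(T[:3,:3]@np.atleast_2d(P).T).T+T[:3,3]
    return p[:,:2]/p[:,2:]*f+[c["cx"],c["cy"]]
def ray(name,uv):
    c=eyes.camera_params(name);T=np.array(c["world_to_cam"]);f=210/np.tan(np.radians(c["fov_y"])/2)
    d=T[:3,:3].T@np.array([(uv[0]-c["cx"])/f,(uv[1]-c["cy"])/f,1]);return -T[:3,:3].T@T[:3,3],d/np.linalg.norm(d)
def atz(name,uv,z):
    o,d=ray(name,uv);return o+d*(z-o[2])/d[2]
def tri(a,b):
    A=np.zeros((3,3));B=np.zeros(3)
    for n,uv in (a,b):
        o,d=ray(n,uv);M=np.eye(3)-np.outer(d,d);A+=M;B+=M@o
    x=np.linalg.solve(A,B);return x,[np.linalg.norm((np.eye(3)-np.outer(ray(n,uv)[1],ray(n,uv)[1]))@(x-ray(n,uv)[0])) for n,uv in (a,b)]
E
python3 - <<'E'
from h import *
np.set_printoptions(precision=4,suppress=True)
for n in("scene","side"):
    cv2.imwrite(f"pics/{n}0.png",cv2.resize(eyes.capture(n),(800,600)))
    c=eyes.camera_params(n);print(n,c["fov_y"],c["cx"],c["cy"],ray(n,(280,210)))
    for t in("stand","lip","peg_root","first","second","rack","wrench","jar","earmuffs"):
        print(t,[(np.round(r["location"],1),round(r["confidence"],2)) for r in eyes.tip_of(t,n)[:4]])
s=readout.observe();print(s["t"],s["position"],s["orientation"],s["force"])
E
```

```text
scene 50.350247381467014 280.13879798320596 212.53275894510628 (array([ 1.1607, -0.4343,  0.7823]), array([-0.616 ,  0.426 , -0.6627]))
stand [(array([207.3, 269.9]), 0.8), (array([259.9, 217.7]), 0.23)]
lip [(array([222.8, 213.8]), 0.95)]
peg_root [(array([170.5, 188.1]), 0.58), (array([338.4, 210.6]), 0.48)]
first []
second [(array([367.5, 209.8]), 0.68), (array([341.7, 171.1]), 0.53)]
rack [(array([336.8, 212. ]), 0.67)]
wrench [(array([258.9, 217.4]), 0.53)]
jar [(array([283.5, 242.1]), 0.88)]
earmuffs [(array([329.4, 290.2]), 0.81)]
side 52.4622162068557 280.55510645631387 214.9306049771972 (array([ 0.4129, -0.5164,  0.6671]), array([ 0.1978,  0.7164, -0.669 ]))
stand [(array([280. , 373.5]), 0.75)]
lip [(array([328.9, 265.4]), 0.89)]
peg_root [(array([236.2, 323.3]), 0.97)]
first [(array([285.2, 301.2]), 0.88)]
second [(array([241.2, 177.5]), 0.83), (array([279.1, 372.3]), 0.7), (array([300.1, 181.8]), 0.69), (array([168.5, 182.8]), 0.66)]
rack [(array([242.4, 216.7]), 0.8)]
wrench [(array([217.2, 293.2]), 0.7)]
jar [(array([271. , 273.2]), 0.71)]
earmuffs [(array([353.9, 255.7]), 0.89)]
1.0 [0.65   0.     0.2313] [-0.  1.  0.  0.] [ 0.5558 -0.6003  0.1147]
```

View pics/scene0.png

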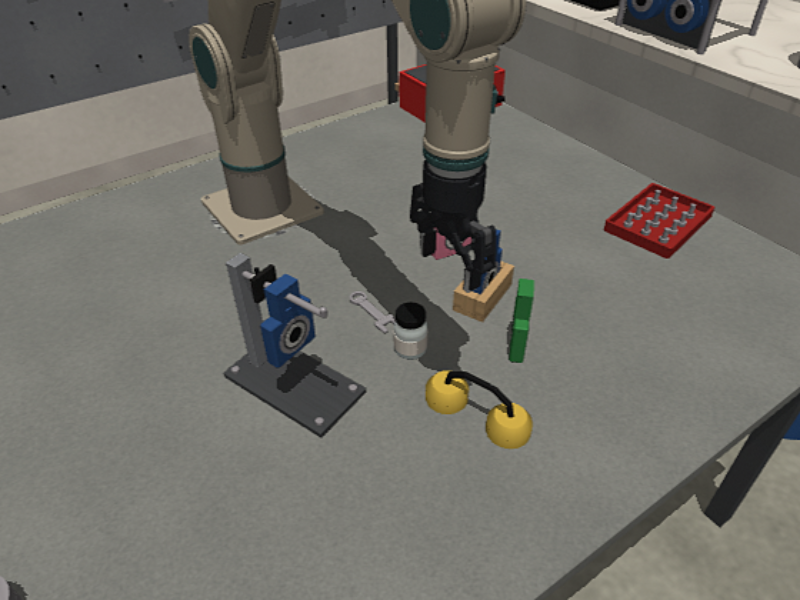

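View pics/side0.png

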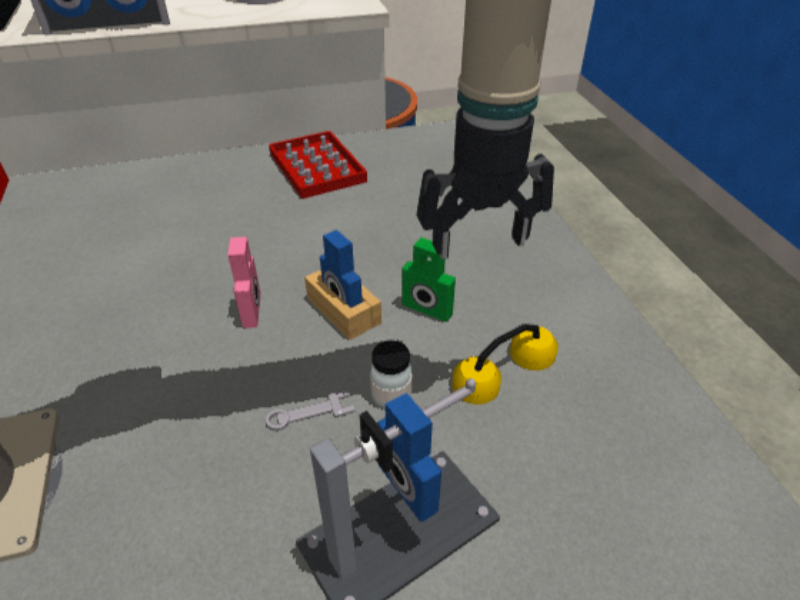

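```bash
python3 - <<'E'
from h import *
np.set_printoptions(precision=4,suppress=True)
print("lip",tri(("scene",(222.8,213.8)),("side",(328.9,265.4))))
print("root",tri(("scene",(170.5,188.1)),("side",(236.2,323.3))))
print("stand",tri(("scene",(207.3,269.9)),("side",(280,373.5))),atz("scene",(207.3,269.9),0),atz("side",(280,373.5),0))
for a in((367.5,209.8),(341.7,171.1)):
  for b in((241.2,177.5),(300.1,181.8),(168.5,182.8)): print("sec",a,b,tri(("scene",a),("side",b)))
print("rack",atz("scene",(336.8,212),0),atz("side",(242.4,216.7),0))
print("first@.192",atz("side",(285.2,301.2),.192))
print("jar",atz("scene",(283.5,242.1),0),atz("side",(271,273.2),0))
print("muffs",atz("scene",(329.4,290.2),0),atz("side",(353.9,255.7),0))
print("wr",atz("scene",(258.9,217.4),0),atz("side",(217.2,293.2),0))
E
```

```text
lip (array([ 0.5806, -0.1643,  0.2173]), [np.float64(0.0011369194081905362), np.float64(0.0011369194081903991)])
root (array([ 0.4399, -0.2108,  0.2066]), [np.float64(0.0016868647984444795), np.float64(0.0016868647984443594)])
stand (array([ 0.5038, -0.1867, -0.004 ]), [np.float64(0.0010207865356813178), np.float64(0.001020786535681238)]) [ 0.5066 -0.1869  0.    ] [ 0.5034 -0.1898  0.    ]
sec (367.5, 209.8) (241.2, 177.5) (array([0.5492, 0.2868, 0.0084]), [np.float64(0.029283155103853414), np.float64(0.0292831551038535)])
sec (367.5, 209.8) (300.1, 181.8) (array([0.6454, 0.1652, 0.1023]), [np.float64(0.0009723614847715117), np.float64(0.000972361484771493)])
sec (367.5, 209.8) (168.5, 182.8) (array([ 0.3833,  0.4798, -0.1602]), [np.float64(0.06684393821017216), np.float64(0.0668439382101723)])
sec (341.7, 171.1) (241.2, 177.5) (array([0.5225, 0.1899, 0.1241]), [np.float64(0.003920939099143746), np.float64(0.003920939099143815)])
sec (341.7, 171.1) (300.1, 181.8) (array([0.6113, 0.0904, 0.1966]), [np.float64(0.025899784956188728), np.float64(0.025899784956188606)])
sec (341.7, 171.1) (168.5, 182.8) (array([ 0.3725,  0.3456, -0.0055]), [np.float64(0.019998198730665412), np.float64(0.019998198730665526)])
rack [0.5267 0.1854 0.    ] [0.5207 0.1986 0.    ]
first@.192 [ 0.5113 -0.1868  0.192 ]
jar [0.5355 0.0075 0.    ] [0.5423 0.0195 0.    ]
muffs [0.7142 0.0043 0.    ] [0.7214 0.019  0.    ]
wr [0.4255 0.0073 0.    ] [ 0.43   -0.0009  0.    ]
```

The scene view shows the stand at left (post (240,300), lip (322,312)) with the blue first unit on it. The rack with the blue second unit is behind the gripper at (485,285), the green lookalike is at (522,320) and the pink one at (445,245). The side view shows the second unit at (340,270) in the rack, pink at left, green at right. I'll go above the rack for a closer look.

arm_command(series=[{"dx": 0, "dy": 0.03, "dz": 0.03}, {"dx": -0.03, "dy": 0.06, "dz": 0.05}, {"dx": -0.06, "dy": 0.09, "dz": 0.07}, {"dx": -0.09, "dy": 0.12, "dz": 0.09}, {"dx": -0.11, "dy": 0.15, "dz": 0.1}, {"dx": -0.125, "dy": 0.18, "dz": 0.1}, {"dx": -0.125, "dy": 0.19, "dz": 0.1}, {"dx": -0.125, "dy": 0.19, "dz": 0.1}])

```text
validation failed for argument at $.se...
```

```bash
python3 - <<'E'
from h import *
np.set_printoptions(precision=4,suppress=True)
s=readout.observe();print(s["t"],s["position"],s["orientation"],s["force"])
im=eyes.capture("wrist");cv2.imwrite("pics/w1.png",cv2.resize(im,(800,600)));cv2.imwrite("pics/w1r.png",im)
print(ray("wrist",(280,210)),eyes.camera_params("wrist"))
for t in("second","rack"): print(t,[(np.round(r["location"],1),round(r["confidence"],2)) for r in eyes.tip_of(t,"wrist")[:4]])
for n in("scene","side"):
    im=eyes.capture(n);cv2.imwrite(f"pics/{n}1r.png",im)
    for t in("second","rack","first","peg_root","lip"): print(n,t,[(np.round(r["location"],1),round(r["confidence"],2)) for r in eyes.tip_of(t,n)[:4]])
E
```

```text
1.0 [0.65   0.     0.2313] [-0.  1.  0.  0.] [ 0.5558 -0.6003  0.1147]
(array([0.6493, 0.07  , 0.3719]), array([-0.0036, -0.3013, -0.9535])) {'fov_y': 58.75359744120547, 'cx': 281.3555625531761, 'cy': 201.49650185874677, 'world_to_cam': array([[ 1.    ,  0.0005, -0.0001, -0.6493],
       [ 0.0005, -0.9602,  0.2795, -0.037 ],
       [ 0.    , -0.2795, -0.9602,  0.3766],
       [ 0.    ,  0.    ,  0.    ,  1.    ]])}
second []
rack []
scene second [(array([370. , 207.6]), 0.97), (array([341.1, 174.7]), 0.75)]
scene rack [(array([337.8, 210.1]), 0.95)]
scene first [(array([199.4, 208.6]), 0.77)]
scene peg_root [(array([170.6, 189.6]), 0.89)]
scene lip [(array([225.7, 214.4]), 0.77)]
side second [(array([298.8, 180. ]), 0.63), (array([168.7, 181.9]), 0.6), (array([238.7, 177.5]), 0.56)]
side rack [(array([241.8, 177. ]), 0.73), (array([239.7, 215.2]), 0.69)]
side first [(array([285.9, 303.1]), 0.97)]
side peg_root [(array([235.1, 322.6]), 0.66)]
side lip [(array([328.9, 265.7]), 0.67)]
```

View pics/w1.png

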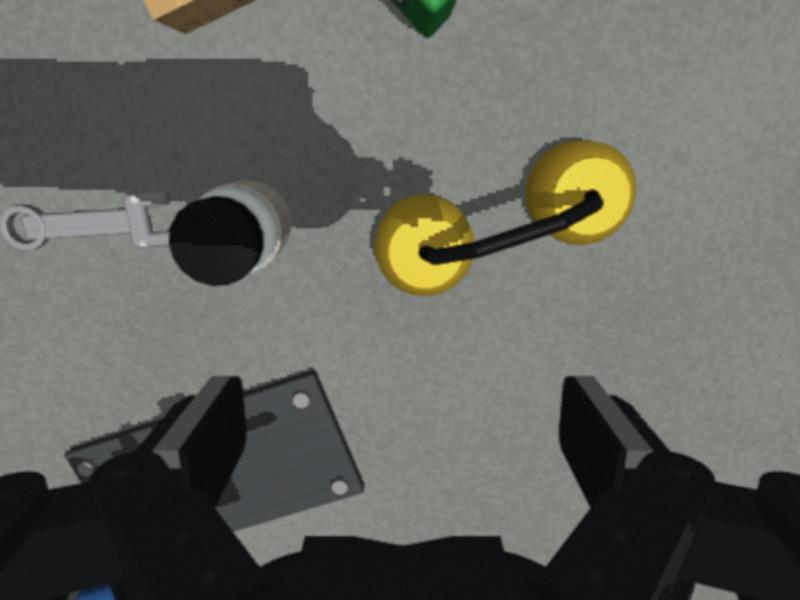

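The move was refused, so I'll supply all fields. The wrist picture (still the start pose) shows the wrench, jar, ear defenders and stand base. The camera sits 70 mm to the +y side of the TCP.

arm_command(series=[{"dx": 0, "dy": 0.03, "dz": 0.03, "wx": 0, "wy": 0, "wz": 0, "claw": 0.085}, {"dx": -0.03, "dy": 0.06, "dz": 0.05, "wx": 0, "wy": 0, "wz": 0, "claw": 0.085}, {"dx": -0.06, "dy": 0.08, "dz": 0.07, "wx": 0, "wy": 0, "wz": 0, "claw": 0.085}, {"dx": -0.09, "dy": 0.09, "dz": 0.09, "wx": 0, "wy": 0, "wz": 0, "claw": 0.085}, {"dx": -0.12, "dy": 0.1, "dz": 0.1, "wx": 0, "wy": 0, "wz": 0, "claw": 0.085}, {"dx": -0.125, "dy": 0.1, "dz": 0.1, "wx": 0, "wy": 0, "wz": 0, "claw": 0.085}, {"dx": -0.125, "dy": 0.1, "dz": 0.1, "wx": 0, "wy": 0, "wz": 0, "claw": 0.085}])

```text
t: 2.33
position: [0.5238, 0.1009, 0.3327]
orientation: [-0.0, 1.0, 0.001, 0.001]
force: [0.2, -0.8, 0.9]
opening: 0.0848
```

```bash
python3 - <<'E'
from h import *
np.set_printoptions(precision=4,suppress=True)
s=readout.observe();print(s["t"],s["position"],s["orientation"],s["force"])
im=eyes.capture("wrist");cv2.imwrite("pics/w1.png",cv2.resize(im,(800,600)));cv2.imwrite("pics/w1r.png",im)
np.save("w1T.npy",eyes.camera_params("wrist")["world_to_cam"])
for t in("second","rack"): print(t,[(np.round(r["location"],1),round(r["confidence"],2)) for r in eyes.tip_of(t,"wrist")[:4]])
for n in("scene","side"):
    im=eyes.capture(n);cv2.imwrite(f"pics/{n}1r.png",im)
    for t in("second","rack","first","peg_root","lip"): print(n,t,[(np.round(r["location"],1),round(r["confidence"],2)) for r in eyes.tip_of(t,n)[:4]])
E
```

```text
2.3333 [0.5238 0.1009 0.3327] [-0.0004  1.      0.0012  0.0009] [ 0.234  -0.7896  0.875 ]
second [(array([272.4,  61.9]), 0.89), (array([114.9,  17.6]), 0.79), (array([408.3,  98.7]), 0.69)]
rack [(array([273.4,  71. ]), 0.65)]
scene second [(array([343.9, 172. ]), 0.74), (array([368.9, 208.5]), 0.68), (array([317.2, 141.5]), 0.65)]
scene rack [(array([168.1, 190.5]), 0.72), (array([338.3, 211.4]), 0.64)]
scene first [(array([199.8, 205.8]), 0.73)]
scene peg_root [(array([172.9, 191.4]), 0.82)]
scene lip [(array([222.3, 214.4]), 0.91)]
side second [(array([167.9, 181.2]), 0.82), (array([238.2, 179.2]), 0.75), (array([300.4, 180.1]), 0.6), (array([216.8, 294.3]), 0.16)]
side rack [(array([241.3, 214.6]), 0.83)]
side first [(array([283.7, 298.2]), 0.8)]
side peg_root [(array([238.2, 322.7]), 0.82), (array([352.5, 253.1]), 0.64)]
side lip [(array([331.4, 266.9]), 0.75)]
```

View pics/w1.png

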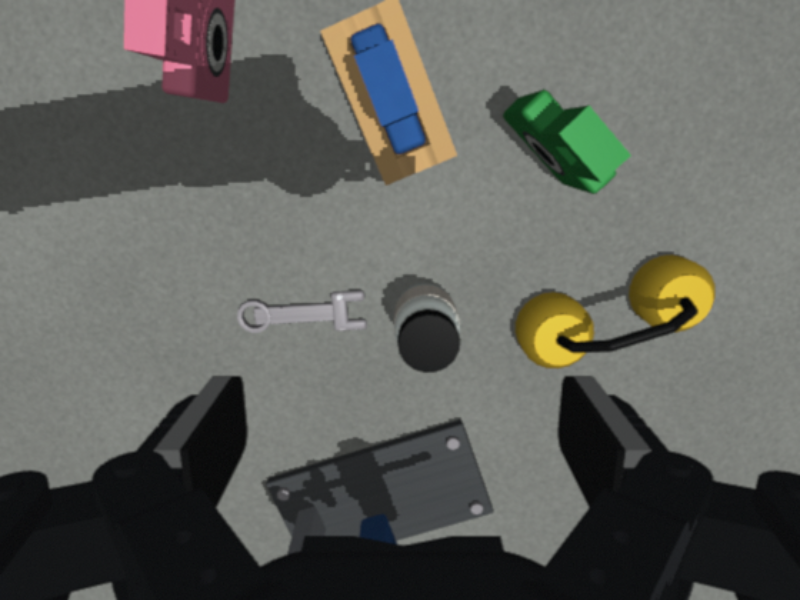

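The wrist view shows the rack with the blue second unit: shoulder ends at (366,33) and (409,150), neck top centre about (388,90). Pink is at left, green at right and the stand base is at the bottom. I'll fit poses from these points.

```bash
cat > fit.py <<'E'
from h import *
from scipy.optimize import least_squares
np.set_printoptions(precision=4,suppress=True)
k=.7
def P(p,pts):
    c,s=np.cos(p[2]),np.sin(p[2]);q=np.array(pts,float)
    return np.c_[p[0]+c*q[:,0]-s*q[:,1],p[1]+s*q[:,0]+c*q[:,1],q[:,2]]
def fit(obs,p0):
    f=lambda p:np.concatenate([(proj(n,P(p,[[a if not callable(a) else a(p) for a in x]]))-np.array(uv)).ravel()*w for n,x,uv,w in obs])
    r=least_squares(f,p0,loss="soft_l1",f_scale=1.5);return r.x,f(r.x).reshape(-1,2)
E
python3 - <<'E'
from fit import *
# rack
R=[("wrist",(x,y,.046),(u*k,v*k),1) for (x,y),(u,v) in zip([(-.0305,.061),(.0305,.061),(.0305,-.061),(-.0305,-.061)],[(321,33),(399,-1),(457,155),(388,183)])]
p,r=fit(R,[.52,.19,.35]);print("rack",p,np.degrees(p[2]));print(r)
N=[("wrist",(x,y,.142),(u*k,v*k),1) for (x,y),(u,v) in zip([(-.012,.021),(.012,.021),(.012,-.021),(-.012,-.021)],[(357,68),(389,55),(417,112),(388,125)])]
N+=[("wrist",(-.012,.042,.092),(351*k,40*k),1),("wrist",(.012,.042,.092),(382*k,26*k),1),("wrist",(.012,-.042,.092),(425*k,148*k),1),("wrist",(-.012,-.042,.092),(394*k,153*k),1)]
p2,r=fit(N,p);print("second",p2,np.degrees(p2[2]));print(r)
t=lambda p:p[3]
S=[]
for uv in((222.8,213.8),(225.7,214.4),(222.3,214.4)):S.append(("scene",(.085,0,.213),uv,.6))
for uv in((328.9,265.4),(328.9,265.7),(331.4,266.9)):S.append(("side",(.085,0,.213),uv,.6))
for uv in((170.5,188.1),(170.6,189.6),(172.9,191.4)):S.append(("scene",(-.065,0,.2),uv,.6))
for uv in((236.2,323.3),(235.1,322.6),(238.2,322.7)):S.append(("side",(-.065,0,.2),uv,.6))
S+=[("wrist",(.105,.055,t),(461*k,420*k),1),("wrist",(-.105,.055,t),(263*k,483*k),1),("wrist",(.105,-.055,t),(493*k,512*k),1)]
S+=[("scene",(-.105,-.055,t),(225*k,374*k),1),("scene",(.105,-.055,t),(322*k,431*k),1),("scene",(.105,.055,t),(365*k,384*k),1)]
S+=[("side",(.105,.055,t),(440*k,455*k),1),("side",(-.105,.055,t),(297*k,545*k),1),("side",(.105,-.055,t),(498*k,516*k),1)]
p3,r=fit(S,[.504,-.188,.32,.01]);print("stand",p3,np.degrees(p3[2]));print(r)
np.savez("poses.npz",rack=p,second=p2,stand=p3)
im=cv2.imread("pics/w1r.png")
big=cv2.resize(im,None,fx=4,fy=4,interpolation=cv2.INTER_CUBIC)
def poly(n,img,p,pts,f,off=(0,0),c=(0,0,255)):
    q=((proj(n,P(p,pts))+.5)*f-.5-np.array(off)).round().astype(int);cv2.polylines(img,[q.reshape(-1,1,2)],True,c,1)
sq=lambda a,b,z:[(-a,b,z),(a,b,z),(a,-b,z),(-a,-b,z)]
poly("wrist",big,p,sq(.0305,.061,.046),4);poly("wrist",big,p,sq(.0145,.045,.046),4,c=(0,255,0));poly("wrist",big,p2,sq(.012,.021,.142),4,c=(0,255,255));poly("wrist",big,p2,sq(.012,.042,.092),4,c=(255,255,255))
A=big[0:560,840:1320]
sc=cv2.imread("pics/scene1r.png");b2=cv2.resize(sc,None,fx=4,fy=4,interpolation=cv2.INTER_CUBIC)
poly("scene",b2,p3,sq(.105,.055,p3[3]),4);poly("scene",b2,p3,[(-.065,0,.205),(.085,0,.205),(.085,0,.213)],4);poly("scene",b2,p3,sq(.105,.055,p3[3]),4)
B=cv2.resize(b2[640:1320,580:1080],None,fx=.82,fy=.82)
h=560;o=np.zeros((600,800,3),np.uint8);o[:560,:390]=A[:,:390];B=B[:600,:405];o[:B.shape[0],395:395+B.shape[1]]=B
cv2.imwrite("pics/fit1.png",o)
E
```

```text
rack [0.5171 0.1964 0.4015] 23.00211499320516
[[ 0.0164 -0.7218]
 [-0.7973 -2.3367]
 [ 1.7423  1.1797]
 [-0.4137  3.3122]]
second [0.5154 0.194  0.377 ] 21.60244505904389
[[-2.3653 -4.3955]
 [ 2.4079 -7.0052]
 [ 1.3744  3.5188]
 [-4.7073  5.3318]
 [-2.2954 -0.5038]
 [-0.1948 -1.085 ]
 [ 1.8843  0.5529]
 [ 0.9723  6.2413]]
stand [ 0.5013 -0.188   0.3436  0.0078] 19.684928302626524
[[ 1.785   0.2191]
 [ 0.045  -0.1409]
 [ 2.085  -0.1409]
 [-0.4037  0.0394]
 [-0.4037 -0.1406]
 [-1.9037 -0.8606]
 [ 0.3031  1.8177]
 [ 0.2431  0.9177]
 [-1.1369 -0.1623]
 [-0.0715  0.6137]
 [ 0.5885  1.0337]
 [-1.2715  0.9737]
 [-0.3983  0.8007]
 [ 0.3586  0.0523]
 [ 0.1366 -1.0748]
 [-1.8384 -0.2496]
 [-0.7673  2.3289]
 [ 0.8008  2.6369]
 [ 0.5185 -2.827 ]
 [-2.529  -1.909 ]
 [ 0.6277  0.5833]]
```

View pics/fit1.png

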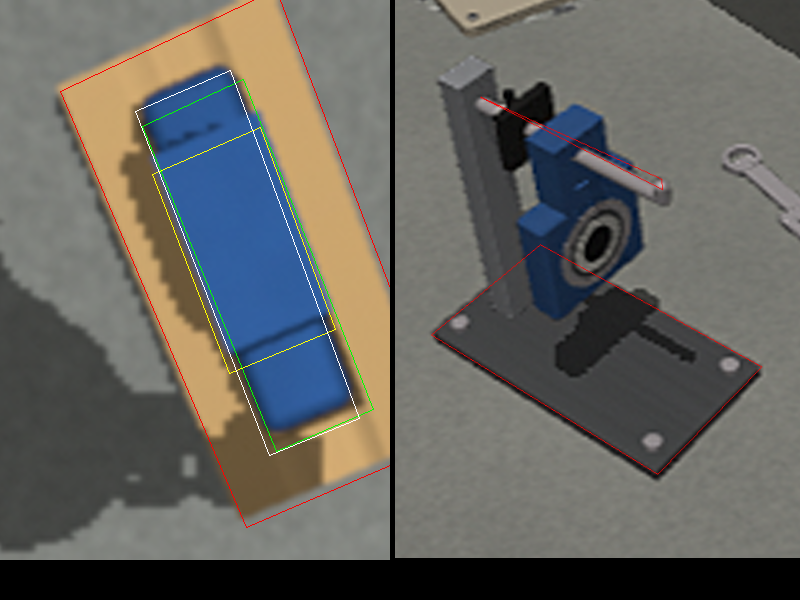

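The overlay shows a radial mismatch (the model is larger than the image away from the centre), which suggests lens distortion. I'll estimate it as a parameter.

```bash
cat > fit.py <<'E'
import numpy as np, cv2
from workcell import readout, eyes, workorder
from scipy.optimize import least_squares
np.set_printoptions(precision=4,suppress=True)
k=.7
K1={}
def cam(n):
    c=eyes.camera_params(n);return np.array(c["world_to_cam"]),210/np.tan(np.radians(c["fov_y"])/2),np.array([c["cx"],c["cy"]])
def proj(n,Pt,k1=None,C=None):
    T,f,c=C or cam(n);p=np.atleast_2d(Pt)@T[:3,:3].T+T[:3,3];q=p[:,:2]/p[:,2:]
    k1=K1.get(n,0) if k1 is None else k1
    r2=(q**2).sum(1,keepdims=True);return q*(1+k1*r2)*f+c
def ray(n,uv,C=None):
    T,f,c=C or cam(n);d=(np.array(uv)-c)/f;q=d.copy()
    for _ in range(20):q=d/(1+K1.get(n,0)*(q@q))
    v=T[:3,:3].T@np.r_[q,1];return -T[:3,:3].T@T[:3,3],v/np.linalg.norm(v)
def atz(n,uv,z,C=None):
    o,d=ray(n,uv,C);return o+d*(z-o[2])/d[2]
def P(p,pts):
    c,s=np.cos(p[2]),np.sin(p[2]);q=np.array(pts,float)
    return np.c_[p[0]+c*q[:,0]-s*q[:,1],p[1]+s*q[:,0]+c*q[:,1],q[:,2]]
E
python3 - <<'E'
from fit import *
C={n:cam(n) for n in("wrist","scene","side")}
O=[]
def add(o,n,pts,uvs,w=1):
    for x,uv in zip(pts,uvs):O.append((o,n,x,np.array(uv)*k,w))
crn=lambda a,b,z:[(-a,b,z),(a,b,z),(a,-b,z),(-a,-b,z)]
add(0,"wrist",crn(.0305,.061,.046),[(321,33),(399,-1),(457,155),(388,183)])
# from 4x crop (840,0): raw px
raw=lambda L:[((u+840+.5)/4/k,(v+.5)/4/k) for u,v in L]
add(1,"wrist",crn(.012,.021,.142),raw([(158,152),(262,128),(330,318),(236,352)]))
add(1,"wrist",[(-.012,.042,.092),(.012,.042,.092),(.012,-.042,.092),(-.012,-.042,.092)],raw([(137,97),(230,68),(353,403),(268,432)]))
for n,x,L in(("scene",(.085,0,.213),((222.8,213.8),(225.7,214.4),(222.3,214.4))),("side",(.085,0,.213),((328.9,265.4),(328.9,265.7),(331.4,266.9))),("scene",(-.065,0,.2),((170.5,188.1),(170.6,189.6),(172.9,191.4))),("side",(-.065,0,.2),((236.2,323.3),(235.1,322.6),(238.2,322.7)))):
    add(2,n,[x]*3,np.array(L)/k,.5)
B=crn(.105,.055,0)
add(2,"wrist",B[:3],[(263,483),(461,420),(493,512)])
add(2,"scene",[B[3],B[2],B[1]],[(225,374),(322,431),(365,384)])
add(2,"side",[B[1],B[0],B[2]],[(440,455),(297,545),(498,516)])
add(2,"side",[(-.065,.0,.222)],[(336,450)],.0)
ks={"wrist":10,"scene":11,"side":12}
def f(v):
    r=[]
    for o,n,x,uv,w in O:
        x=np.array(x,float)
        if o==2 and x[2]==0:x[2]=v[9]
        r.append(w*(proj(n,P(v[3*o:3*o+3],[x]),v[ks[n]],C[n])[0]-uv))
    return np.concatenate(r)
r=least_squares(f,[.52,.19,.4,.52,.19,.4,.503,-.188,.32,.008,0,0,0],loss="soft_l1",f_scale=1.)
v=r.x;print(v[:3],v[3:6],v[6:9],v[9:]);print(np.degrees(v[[2,5,8]]));print(f(v).reshape(-1,2))
E
```

```text
[0.5167 0.1987 0.3953] [0.5158 0.198  0.3603] [ 0.5013 -0.1897  0.3516] [ 0.0087 -0.0693 -0.2339 -0.0262]
[22.6481 20.6416 20.1472]
[[ 0.8165 -0.1909]
 [-0.7225 -0.3943]
 [ 0.9819 -0.1812]
 [-1.1304  1.405 ]
 [-1.0285  1.6312]
 [ 0.0642 -3.2674]
 [ 0.698  -1.3849]
 [-2.2585  0.4168]
 [ 0.5083  0.8747]
 [ 0.9268 -1.4828]
 [ 0.7184  0.0398]
 [-0.7366  1.4993]
 [ 1.3131  0.2539]
 [-0.1369 -0.0461]
 [ 1.5631 -0.0461]
 [-0.3009  0.3113]
 [-0.3009  0.1613]
 [-1.5509 -0.4387]
 [ 0.592   1.886 ]
 [ 0.542   1.136 ]
 [-0.608   0.236 ]
 [ 0.2231  1.1077]
 [ 0.7731  1.4577]
 [-0.7769  1.4077]
 [ 1.6305  0.0341]
 [-1.0712  1.3135]
 [-0.6135 -2.4637]
 [-0.0703 -0.9365]
 [-0.3339  1.0492]
 [ 0.3392  2.1103]
 [ 0.3099 -2.7074]
 [-2.082  -1.4161]
 [ 0.6714  0.1403]
 [ 0.      0.    ]]
```

arm_command(series=[{"dx": -0.002, "dy": 0.02, "dz": 0, "wx": 0, "wy": 0, "wz": -7, "claw": 0.085}, {"dx": -0.004, "dy": 0.04, "dz": 0, "wx": 0, "wy": 0, "wz": -14, "claw": 0.085}, {"dx": -0.006, "dy": 0.06, "dz": -0.01, "wx": 0, "wy": 0, "wz": -21, "claw": 0.085}, {"dx": -0.007, "dy": 0.08, "dz": -0.02, "wx": 0, "wy": 0, "wz": -28, "claw": 0.085}, {"dx": -0.007, "dy": 0.097, "dz": -0.03, "wx": 0, "wy": 0, "wz": -35, "claw": 0.085}, {"dx": -0.007, "dy": 0.097, "dz": -0.04, "wx": 0, "wy": 0, "wz": -42, "claw": 0.085}, {"dx": -0.007, "dy": 0.097, "dz": -0.05, "wx": 0, "wy": 0, "wz": -49, "claw": 0.085}, {"dx": -0.007, "dy": 0.097, "dz": -0.06, "wx": 0, "wy": 0, "wz": -56, "claw": 0.085}, {"dx": -0.007, "dy": 0.097, "dz": -0.06, "wx": 0, "wy": 0, "wz": -62, "claw": 0.085}, {"dx": -0.007, "dy": 0.097, "dz": -0.06, "wx": 0, "wy": 0, "wz": -67.4, "claw": 0.085}, {"dx": -0.007, "dy": 0.097, "dz": -0.06, "wx": 0, "wy": 0, "wz": -67.4, "claw": 0.085}, {"dx": -0.007, "dy": 0.097, "dz": -0.06, "wx": 0, "wy": 0, "wz": -67.4, "claw": 0.085}])

```text
t: 4.08
position: [0.518, 0.1972, 0.2713]
orientation: [-0.0, 0.833, -0.554, 0.0]
force: [-0.6, -0.6, -0.4]
opening: 0.0852
```

```bash
python3 - <<'E'
from fit import *
K1["wrist"]=-.07
s=readout.observe();print(s["t"],s["position"],s["orientation"],s["joint_pos"])
im=eyes.capture("wrist");b=cv2.resize(im,None,fx=10/7,fy=10/7,interpolation=cv2.INTER_CUBIC)
crn=lambda a,b,z:[(-a,b,z),(a,b,z),(a,-b,z),(-a,-b,z)]
def poly(p,pts,c):
    cv2.polylines(b,[(proj("wrist",P(p,pts))/k).round().astype(int).reshape(-1,1,2)],True,c,1)
rk=[.5167,.1987,.395];se=[.5158,.198,.38]
poly(rk,crn(.0305,.061,.046),(0,0,255));poly(se,crn(.012,.021,.142),(0,255,255));poly(se,crn(.012,.042,.092),(255,255,255))
cv2.imwrite("pics/w2.png",b);cv2.imwrite("pics/w2r.png",im)
print(proj("wrist",P(rk,crn(.0305,.061,.046)))/k,proj("wrist",P(se,crn(.012,.021,.142)))/k)
E
```

```text
4.0833 [0.518  0.1972 0.2713] [-0.      0.8328 -0.5536  0.0001] [-0.6081  0.4581  0.2873  1.7433 -0.1532  0.962  -1.4344]
[[312.8099 280.3581]
 [309.0902 194.3229]
 [487.629  194.8101]
 [483.7282 280.8427]] [[357.6499 296.5081]
 [357.4127 252.2423]
 [438.455  253.6578]
 [436.7927 297.8684]]
```

View pics/w2.png

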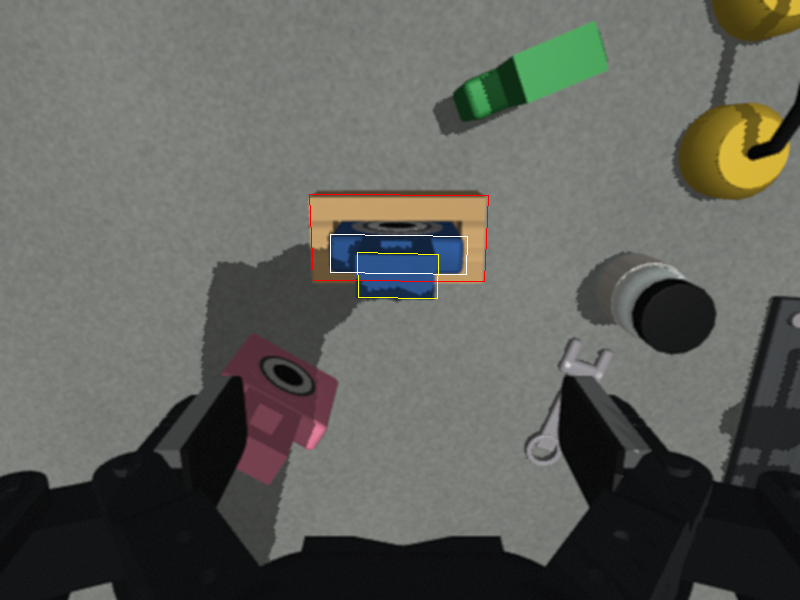

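The model overlay fits the rack and the neck top (centre about (397,275)) to about 1–2 px. I'll descend, grip the neck, and check.

arm_command(series=[{"dx": -0.002, "dy": 0.001, "dz": -0.04, "wx": 0, "wy": 0, "wz": 0, "claw": 0.075}, {"dx": -0.002, "dy": 0.001, "dz": -0.08, "wx": 0, "wy": 0, "wz": 0, "claw": 0.075}, {"dx": -0.002, "dy": 0.001, "dz": -0.11, "wx": 0, "wy": 0, "wz": 0, "claw": 0.075}, {"dx": -0.002, "dy": 0.001, "dz": -0.14, "wx": 0, "wy": 0, "wz": 0, "claw": 0.075}, {"dx": -0.002, "dy": 0.001, "dz": -0.16, "wx": 0, "wy": 0, "wz": 0, "claw": 0.075}, {"dx": -0.002, "dy": 0.001, "dz": -0.172, "wx": 0, "wy": 0, "wz": 0, "claw": 0.075}, {"dx": -0.002, "dy": 0.001, "dz": -0.172, "wx": 0, "wy": 0, "wz": 0, "claw": 0.075}, {"dx": -0.002, "dy": 0.001, "dz": -0.172, "wx": 0, "wy": 0, "wz": 0, "claw": 0.06}, {"dx": -0.002, "dy": 0.001, "dz": -0.172, "wx": 0, "wy": 0, "wz": 0, "claw": 0.03}, {"dx": -0.002, "dy": 0.001, "dz": -0.172, "wx": 0, "wy": 0, "wz": 0, "claw": 0.03}, {"dx": -0.002, "dy": 0.001, "dz": -0.172, "wx": 0, "wy": 0, "wz": 0, "claw": 0.03}, {"dx": -0.002, "dy": 0.001, "dz": -0.172, "wx": 0, "wy": 0, "wz": 0, "claw": 0.03}, {"dx": -0.002, "dy": 0.001, "dz": -0.172, "wx": 0, "wy": 0, "wz": 0, "claw": 0.03}])

```text
t: 5.22
position: [0.5171, 0.1987, 0.1007]
orientation: [-0.001, 0.833, -0.553, 0.001]
force: [-0.2, -0.0, 5.9]
opening: 0.0412
```

arm_command(series=[{"dx": 0, "dy": 0, "dz": 0.01, "wx": 0, "wy": 0, "wz": 0, "claw": 0.03}, {"dx": 0, "dy": 0, "dz": 0.03, "wx": 0, "wy": 0, "wz": 0, "claw": 0.03}, {"dx": 0, "dy": 0, "dz": 0.06, "wx": 0, "wy": 0, "wz": 0, "claw": 0.03}, {"dx": 0, "dy": 0, "dz": 0.1, "wx": 0, "wy": 0, "wz": 0, "claw": 0.03}, {"dx": 0, "dy": 0, "dz": 0.14, "wx": 0, "wy": 0, "wz": 0, "claw": 0.03}, {"dx": 0, "dy": 0, "dz": 0.17, "wx": 0, "wy": 0, "wz": 0, "claw": 0.03}, {"dx": 0, "dy": 0, "dz": 0.18, "wx": 0, "wy": 0, "wz": 0, "claw": 0.03}, {"dx": 0, "dy": 0, "dz": 0.18, "wx": 0, "wy": 0, "wz": 0, "claw": 0.03}, {"dx": 0, "dy": 0, "dz": 0.18, "wx": 0, "wy": 0, "wz": 0, "claw": 0.03}])

```text
t: 5.97
position: [0.5161, 0.1986, 0.28]
orientation: [-0.001, 0.833, -0.553, 0.0]
force: [0.4, -0.1, -4.1]
opening: 0.0417
```

```bash
python3 - <<'E'
from fit import *
s=readout.observe();print(s["t"],s["position"],s["orientation"],s["force"],s["moment"],s["opening"])
a=[]
for n in("wrist","scene","side"):
    im=eyes.capture(n);cv2.imwrite(f"pics/{n}3r.png",im);a.append(im)
    for t in("second","first","lip","peg_root"):print(n,t,[(np.round(r["location"],1),round(r["confidence"],2)) for r in eyes.tip_of(t,n)[:4]])
o=np.hstack([a[0][::1,60:460],a[1][:,100:500]])
# unit in wrist + stand in side crop
A=cv2.resize(a[0][120:420,100:460],(400,333));B=cv2.resize(a[2][250:420,190:370],(400,378))
C=cv2.resize(a[1][0:220,240:500],(400,338))
o=np.zeros((600,800,3),np.uint8);o[:333,:400]=A;o[:378,400:]=B;o[333:600,:400]=C[:267]
cv2.imwrite("pics/m3.png",o)
E
```

```text
5.9667 [0.5161 0.1986 0.28  ] [-0.0008  0.8329 -0.5534  0.0003] [ 0.4322 -0.076  -4.1466] [0.0007 0.0039 0.0183] 0.04170730011143925
wrist second [(array([185.2, 297. ]), 0.92), (array([383.8,  48. ]), 0.8), (array([283.2, 293.4]), 0.63)]
wrist first []
wrist lip []
wrist peg_root []
scene second [(array([316.8, 142.4]), 0.92), (array([367.1, 209.3]), 0.68), (array([348.1, 108.7]), 0.59)]
scene first [(array([198.7, 207. ]), 0.76)]
scene lip []
scene peg_root [(array([168. , 190.3]), 0.74)]
side second [(array([231.9, 101. ]), 0.89), (array([165.6, 180.4]), 0.84), (array([299.3, 181. ]), 0.77)]
side first [(array([282.2, 300.7]), 0.7)]
side lip [(array([330.5, 267.5]), 0.6)]
side peg_root [(array([235. , 322.7]), 0.62), (array([231.9,  98.3]), 0.52)]
```

View pics/m3.png

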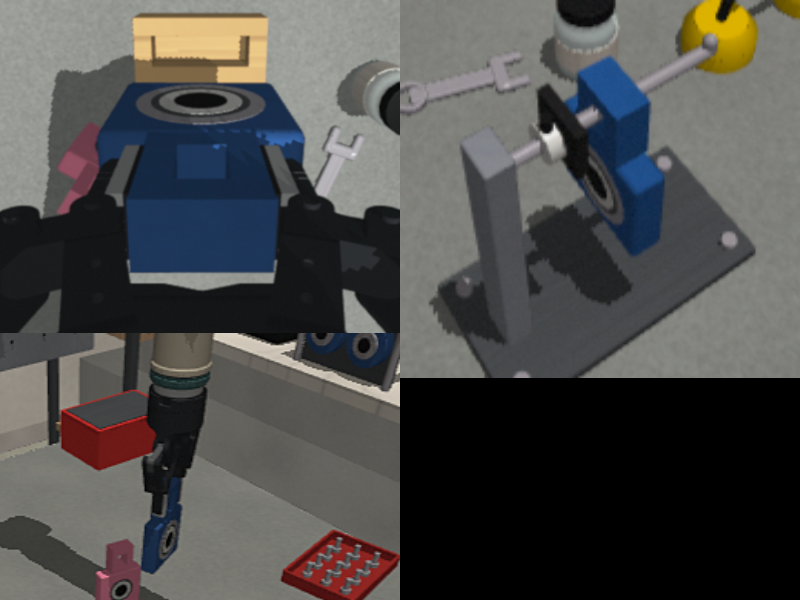

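The unit is gripped symmetrically by the neck and has come out of the rack, and the first unit still hangs straight. I'll carry it to a point in front of the lip, then compare unit and lip in the same images.

arm_command(series=[{"dx": 0.005, "dy": -0.015, "dz": 0.01, "wx": 0, "wy": 0, "wz": 0, "claw": 0.03}, {"dx": 0.02, "dy": -0.045, "dz": 0.02, "wx": 0, "wy": 0, "wz": 0, "claw": 0.03}, {"dx": 0.04, "dy": -0.08, "dz": 0.03, "wx": 0, "wy": 0, "wz": -1, "claw": 0.03}, {"dx": 0.06, "dy": -0.115, "dz": 0.03, "wx": 0, "wy": 0, "wz": -2, "claw": 0.03}, {"dx": 0.08, "dy": -0.15, "dz": 0.03, "wx": 0, "wy": 0, "wz": -3.3, "claw": 0.03}, {"dx": 0.1, "dy": -0.185, "dz": 0.03, "wx": 0, "wy": 0, "wz": -3.3, "claw": 0.03}, {"dx": 0.115, "dy": -0.22, "dz": 0.02, "wx": 0, "wy": 0, "wz": -3.3, "claw": 0.03}, {"dx": 0.12, "dy": -0.255, "dz": 0.01, "wx": 0, "wy": 0, "wz": -3.3, "claw": 0.03}, {"dx": 0.12, "dy": -0.29, "dz": 0, "wx": 0, "wy": 0, "wz": -3.3, "claw": 0.03}, {"dx": 0.119, "dy": -0.315, "dz": -0.02, "wx": 0, "wy": 0, "wz": -3.3, "claw": 0.03}, {"dx": 0.119, "dy": -0.335, "dz": -0.04, "wx": 0, "wy": 0, "wz": -3.3, "claw": 0.03}, {"dx": 0.119, "dy": -0.34, "dz": -0.065, "wx": 0, "wy": 0, "wz": -3.3, "claw": 0.03}, {"dx": 0.119, "dy": -0.34, "dz": -0.085, "wx": 0, "wy": 0, "wz": -3.3, "claw": 0.03}, {"dx": 0.119, "dy": -0.34, "dz": -0.092, "wx": 0, "wy": 0, "wz": -3.3, "claw": 0.03}, {"dx": 0.119, "dy": -0.34, "dz": -0.092, "wx": 0, "wy": 0, "wz": -3.3, "claw": 0.03}, {"dx": 0.119, "dy": -0.34, "dz": -0.092, "wx": 0, "wy": 0, "wz": -3.3, "claw": 0.03}])

```text
t: 8.05
position: [0.6366, -0.1407, 0.1892]
orientation: [-0.002, 0.817, -0.577, 0.001]
force: [1.1, -0.4, -2.5]
opening: 0.0414
```

```bash
python3 - <<'E'
from fit import *
s=readout.observe();print(s["t"],s["position"],s["orientation"],s["force"],s["moment"],s["opening"])
q=s["orientation"];yaw=2*np.arctan2(q[2],q[1])+np.pi/2;print(np.degrees(yaw))
x,y,z=s["position"];p=[x,y,yaw];zo=z+.0163
crn=lambda a,b,z:[(-a,b,z),(a,b,z),(a,-b,z),(-a,-b,z)]
a={}
for n in("scene","side"):
    im=eyes.capture(n);cv2.imwrite(f"pics/{n}4r.png",im)
    for t in("second","first","lip","peg_root"):print(n,t,[(np.round(r["location"],1),round(r["confidence"],2)) for r in eyes.tip_of(t,n)[:4]])
    print(proj(n,P(p,[(0,0,zo),(-.037-.005,0,.213)])))
    F=4;b=cv2.resize(im,None,fx=F,fy=F,interpolation=cv2.INTER_CUBIC)
    def poly(p,pts,c,cl=True):
        cv2.polylines(b,[((proj(n,P(p,pts))+.5)*F-.5).round().astype(int).reshape(-1,1,2)],cl,c,1)
    poly(p,crn(.012,.021,zo+.025),(0,255,255));poly(p,crn(.012,.042,zo-.025),(255,255,255));poly(p,crn(.012,.042,zo-.105),(0,255,0))
    st=[.5013,-.1897,np.radians(19.7)]
    poly(st,[(-.065,0,.2),(.085,0,.2),(.085,0,.213)],(0,0,255),False)
    a[n]=b
def crop(n,l,t,w=133,h=200):
    return cv2.resize(a[n][t*4:(t+h)*4,l*4:(l+w)*4],(400,600))
cv2.imwrite("pics/m4.png",np.hstack([crop("scene",160,130),crop("side",270,170)]))
E
```

```text
8.05 [ 0.6366 -0.1407  0.1892] [-0.0015  0.8169 -0.5768  0.001 ] [ 1.1367 -0.427  -2.5125] [-0.0124  0.0002  0.0508] 0.04136318813290271
19.54631466755802
scene second [(array([370.2, 208.7]), 0.96), (array([314.4, 142.3]), 0.89), (array([249.9, 231.7]), 0.84)]
scene first [(array([198.5, 207.9]), 0.75)]
scene lip [(array([225.9, 213.6]), 0.59)]
scene peg_root [(array([170.5, 190.6]), 0.65)]
[[249.7335 229.4916]
 [232.0535 217.7661]]
side second [(array([359.9, 253.6]), 0.68), (array([168.9, 180.5]), 0.65), (array([302.6, 179.5]), 0.63)]
side first [(array([285.2, 300.5]), 0.91), (array([243.4, 216.1]), 0.72), (array([278.5, 369.7]), 0.71), (array([216.1, 293.2]), 0.43)]
side lip [(array([331.5, 267.7]), 0.92)]
side peg_root [(array([235.1, 322.8]), 0.91)]
[[359.0611 251.7457]
 [337.6277 260.7972]]
```

View pics/m4.png

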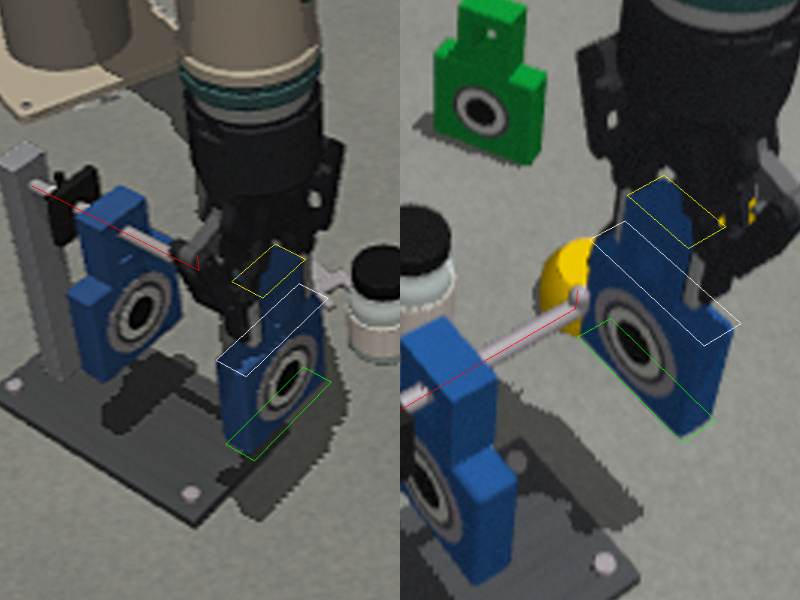

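The held unit is just in front of the lip. The drawn peg axis lies on the real peg in both views, and the drawn unit is within 2–3 px of the real one. I'll zoom for a finer relative check.

```bash
python3 - <<'E'
import cv2,numpy as np
A=cv2.imread("pics/scene4r.png")[205:290,225:275];B=cv2.imread("pics/side4r.png")[225:322,322:392]
A=cv2.resize(A,None,fx=7,fy=7,interpolation=cv2.INTER_CUBIC);B=cv2.resize(B,None,fx=6,fy=6,interpolation=cv2.INTER_CUBIC)
for im,f,l,t in((A,7,225,205),(B,6,322,225)):
    for x in range(0,im.shape[1],10*f):cv2.line(im,(x,0),(x,5),(0,255,255),1);cv2.putText(im,str(l+x//f),(x,16),0,.35,(0,255,255),1)
    for y in range(0,im.shape[0],10*f):cv2.line(im,(0,y),(5,y),(0,255,255),1);cv2.putText(im,str(t+y//f),(6,y+4),0,.35,(0,255,255),1)
o=np.zeros((600,800,3),np.uint8);o[:595,:350]=A;o[:582,360:780]=B
o=np.clip(o.astype(float)*1.5,0,255).astype(np.uint8);cv2.imwrite("pics/z4.png",o)
E
```

```text
(no output)
```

View pics/z4.png

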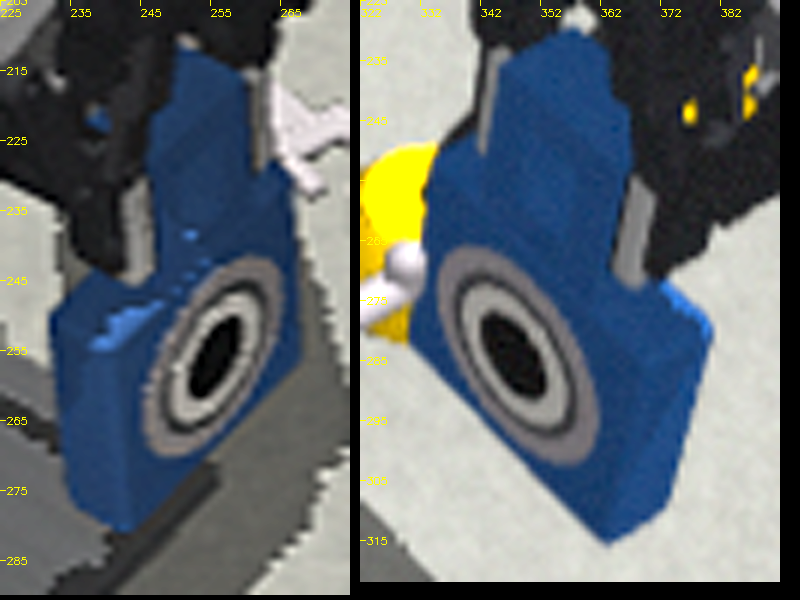

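```bash
python3 - <<'E'
from fit import *
from scipy.spatial.transform import Rotation as R
yaw=np.radians(19.55);p0=np.array([.6366,-.1407,.2055])
O=[("scene",(.012,0,-.065),(255.4,256)),("side",(-.012,0,-.065),(348.2,284.2)),("scene",(.012,-.042,-.105),(242.9,280.7)),("scene",(-.012,-.042,-.105),(235,275)),("side",(-.012,-.042,-.105),(363.2,315.8)),("side",(.012,-.042,-.105),(373.2,309.2)),("scene",(0,0,0),(249.9,231.7)),("side",(0,0,0),(359.9,253.6))]
def f(v):
    Rm=(R.from_euler("z",yaw+v[3])*R.from_euler("y",v[4])).as_matrix()
    return np.concatenate([proj(n,p0+v[:3]+Rm@np.array(x))[0]-uv for n,x,uv in O])
for free in((),(0,1,2),(0,1,2,4),(0,1,2,3,4)):
    def g(u):
        v=np.zeros(5);v[list(free)]=u;return f(v)
    u=least_squares(g,np.zeros(len(free)),loss="soft_l1").x if free else np.zeros(0)
    print(free,u);print(g(u).reshape(-1,2).T)
# lip with z=.213, per camera
L={"scene":np.mean([(222.8,213.8),(225.7,214.4),(222.3,214.4),(225.9,213.6),(227.3,215.5)],0),"side":np.mean([(328.9,265.4),(328.9,265.7),(331.4,266.9),(330.5,267.5),(331.5,267.7),(330,266)],0)}
c,s=np.cos(yaw),np.sin(yaw)
for n in L:
    q=atz(n,L[n],.213);d=(q-p0)[:2];print(n,L[n],q,"in unit frame x,y:",c*d[0]+s*d[1],-s*d[0]+c*d[1])
E
```

```text
() []
[[ 0.9424 -0.1765  1.1253 -0.4759  0.0703  1.255  -0.1624 -0.8674]
 [ 0.0069 -0.8587  2.349   2.5574  1.2207  0.3972 -2.2242 -1.8638]]
(0, 1, 2) [-0.0005 -0.0004  0.0005]
[[ 0.6035 -0.3512  0.7846 -0.8144 -0.0876  1.1114 -0.5181 -1.0405]
 [-0.2183 -0.7608  2.1294  2.3394  1.3546  0.5212 -2.465  -1.7959]]
(0, 1, 2, 4) [ 0.0008 -0.      0.0008  0.022 ]
[[ 0.547  -0.3123  0.3747 -1.2342 -0.4543  0.7117  0.0211 -0.2906]
 [-0.2375 -0.951   1.9052  1.9472  1.4627  0.8155 -2.2759 -2.3073]]
(0, 1, 2, 3, 4) [0.0009 0.0001 0.0007 0.0253 0.0325]
[[ 0.4235 -0.4369  0.5105 -1.2994 -0.2534  0.6102  0.1015 -0.252 ]
 [-0.3797 -0.6847  1.8975  2.0571  1.5528  0.7345 -2.2237 -2.3249]]
scene [224.8  214.34] [ 0.5807 -0.1611  0.213 ] in unit frame x,y: -0.05954503131258063 -0.0005321618009530536
side [330.2    266.5333] [ 0.5833 -0.1619  0.213 ] in unit frame x,y: -0.057341513384597344 -0.002156463197536502
```

The unit agrees with the robot pose to 0.5 mm, and the lip lies about 1.3 mm to its -y side, 58 mm ahead. I'll shift and advance slowly.

arm_command(series=[{"dx": -0.007, "dy": -0.003, "dz": -0.0015, "wx": 0, "wy": 0, "wz": 0, "claw": 0.03}, {"dx": -0.014, "dy": -0.006, "dz": -0.0015, "wx": 0, "wy": 0, "wz": 0, "claw": 0.03}, {"dx": -0.021, "dy": -0.0085, "dz": -0.0015, "wx": 0, "wy": 0, "wz": 0, "claw": 0.03}, {"dx": -0.028, "dy": -0.011, "dz": -0.0015, "wx": 0, "wy": 0, "wz": 0, "claw": 0.03}, {"dx": -0.0327, "dy": -0.0127, "dz": -0.0015, "wx": 0, "wy": 0, "wz": 0, "claw": 0.03}, {"dx": -0.0327, "dy": -0.0127, "dz": -0.0015, "wx": 0, "wy": 0, "wz": 0, "claw": 0.03}, {"dx": -0.0327, "dy": -0.0127, "dz": -0.0015, "wx": 0, "wy": 0, "wz": 0, "claw": 0.03}])

```text
t: 9.13
position: [0.6034, -0.1542, 0.1878]
orientation: [-0.002, 0.816, -0.577, 0.001]
force: [0.2, 0.0, -2.6]
opening: 0.0413
```

```bash
cat > where.py <<'E'
from workcell import readout
import numpy as np
s=readout.observe();p=np.array(s["position"]);d=p-[.5013,-.1897,0];a=np.radians(19.7);c,sn=np.cos(a),np.sin(a);q=s["orientation"];F=s["force"]
print("t",round(s["t"],2),"unit in stand mm",np.round(1e3*np.array([c*d[0]+sn*d[1],-sn*d[0]+c*d[1],p[2]+.0163]),1),"yaw",np.degrees(2*np.arctan2(q[2],q[1])+np.pi/2).round(2),"F stand",np.round([c*F[0]+sn*F[1],-sn*F[0]+c*F[1],F[2]],2),"M",np.round(s["moment"],3),"open",round(s["opening"],4))
E
python3 where.py
```

```text
t 9.13 unit in stand mm [108.1  -1.  204.1] yaw 19.46 F stand [ 0.21 -0.03 -2.58] M [ 0.003 -0.012 -0.004] open 0.0413
```

arm_command(series=[{"dx": -0.0028, "dy": -0.001, "dz": 0, "wx": 0, "wy": 0, "wz": 0, "claw": 0.03}, {"dx": -0.0056, "dy": -0.002, "dz": 0, "wx": 0, "wy": 0, "wz": 0, "claw": 0.03}, {"dx": -0.0075, "dy": -0.0027, "dz": 0, "wx": 0, "wy": 0, "wz": 0, "claw": 0.03}, {"dx": -0.0094, "dy": -0.0034, "dz": 0, "wx": 0, "wy": 0, "wz": 0, "claw": 0.03}, {"dx": -0.0113, "dy": -0.004, "dz": 0, "wx": 0, "wy": 0, "wz": 0, "claw": 0.03}])

```text
t: 9.55
position: [0.5919, -0.1583, 0.1878]
orientation: [-0.002, 0.816, -0.577, 0.001]
force: [-0.2, -1.0, -2.6]
opening: 0.0412
```

```bash
python3 where.py
```

```text
t 9.55 unit in stand mm [ 95.9  -1.  204.1] yaw 19.46 F stand [-0.49 -0.83 -2.65] M [ 0.004 -0.049 -0.027] open 0.0412
```

arm_command(series=[{"dx": -0.0019, "dy": -0.0007, "dz": 0, "wx": 0, "wy": 0, "wz": 0, "claw": 0.03}, {"dx": -0.0038, "dy": -0.0013, "dz": 0, "wx": 0, "wy": 0, "wz": 0, "claw": 0.03}, {"dx": -0.0056, "dy": -0.002, "dz": 0, "wx": 0, "wy": 0, "wz": 0, "claw": 0.03}, {"dx": -0.0075, "dy": -0.0027, "dz": 0, "wx": 0, "wy": 0, "wz": 0, "claw": 0.03}, {"dx": -0.0094, "dy": -0.0034, "dz": 0, "wx": 0, "wy": 0, "wz": 0, "claw": 0.03}])

```text
t: 9.97
position: [0.5823, -0.1617, 0.1878]
orientation: [-0.002, 0.816, -0.577, 0.001]
force: [0.3, -0.7, -2.2]
opening: 0.0416
```

```bash
python3 where.py; python3 - <<'E'
from fit import *
A=eyes.capture("scene")[170:270,180:280];B=eyes.capture("side")[200:300,290:390]
o=np.hstack([cv2.resize(x,(400,400),interpolation=cv2.INTER_CUBIC) for x in(A,B)])
cv2.imwrite("pics/t5.png",np.clip(o*1.4,0,255).astype(np.uint8))
E
```

```text
t 9.97 unit in stand mm [ 85.7  -1.  204.1] yaw 19.46 F stand [ 0.07 -0.75 -2.21] M [ 0.029  0.006 -0.026] open 0.0416
```

View pics/t5.png

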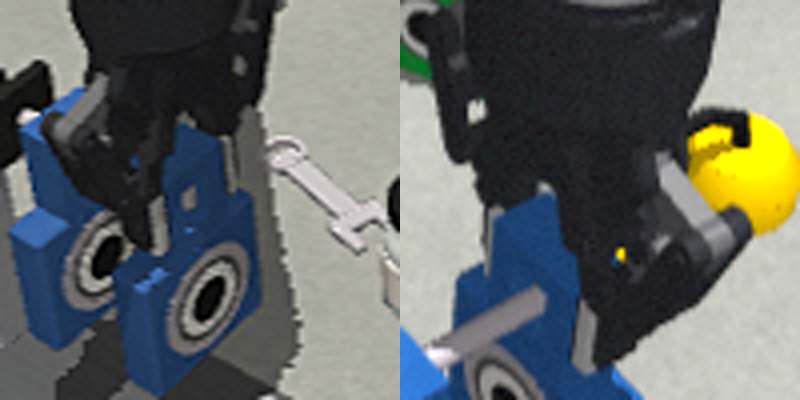

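The peg enters the neck at the eye (side view, (540,300)), and the lip shows grey inside the eye in the scene view (190,197). There is no contact force. I'll advance until it is clear of the lip.

arm_command(series=[{"dx": -0.0019, "dy": -0.0007, "dz": 0, "wx": 0, "wy": 0, "wz": 0, "claw": 0.03}, {"dx": -0.0038, "dy": -0.0013, "dz": 0, "wx": 0, "wy": 0, "wz": 0, "claw": 0.03}, {"dx": -0.0056, "dy": -0.002, "dz": 0, "wx": 0, "wy": 0, "wz": 0, "claw": 0.03}, {"dx": -0.0075, "dy": -0.0027, "dz": 0, "wx": 0, "wy": 0, "wz": 0, "claw": 0.03}, {"dx": -0.0094, "dy": -0.0034, "dz": 0, "wx": 0, "wy": 0, "wz": 0, "claw": 0.03}, {"dx": -0.0113, "dy": -0.004, "dz": 0, "wx": 0, "wy": 0, "wz": 0, "claw": 0.03}])

```text
t: 10.57
position: [0.5706, -0.1661, 0.1878]
orientation: [-0.001, 0.816, -0.578, 0.001]
force: [0.2, 0.0, -2.6]
opening: 0.0415
```

```bash
python3 where.py
```

```text
t 10.57 unit in stand mm [ 73.2  -1.1 204.1] yaw 19.43 F stand [ 0.22 -0.06 -2.64] M [0.012 0.009 0.035] open 0.0415
```

arm_command(series=[{"dx": -0.0019, "dy": -0.0007, "dz": 0, "wx": 0, "wy": 0, "wz": 0, "claw": 0.03}, {"dx": -0.0038, "dy": -0.0013, "dz": 0, "wx": 0, "wy": 0, "wz": 0, "claw": 0.03}, {"dx": -0.0056, "dy": -0.002, "dz": 0, "wx": 0, "wy": 0, "wz": 0, "claw": 0.03}, {"dx": -0.0075, "dy": -0.0027, "dz": 0, "wx": 0, "wy": 0, "wz": 0, "claw": 0.03}, {"dx": -0.0094, "dy": -0.0034, "dz": 0, "wx": 0, "wy": 0, "wz": 0, "claw": 0.03}, {"dx": -0.0113, "dy": -0.004, "dz": 0, "wx": 0, "wy": 0, "wz": 0, "claw": 0.03}, {"dx": -0.0113, "dy": -0.004, "dz": 0, "wx": 0, "wy": 0, "wz": 0, "claw": 0.03}])

```text
t: 11.15
position: [0.5587, -0.1703, 0.1878]
orientation: [-0.001, 0.816, -0.578, 0.001]
force: [-1.3, -0.2, -3.0]
opening: 0.0413
```

```bash
python3 where.py
```

```text
t 11.15 unit in stand mm [ 60.6  -1.1 204.1] yaw 19.41 F stand [-1.29  0.25 -2.98] M [ 0.064 -0.03  -0.018] open 0.0413
```

arm_command(series=[{"dx": 0, "dy": 0, "dz": -0.003, "wx": 0, "wy": 0, "wz": 0, "claw": 0.03}, {"dx": 0, "dy": 0, "dz": -0.005, "wx": 0, "wy": 0, "wz": 0, "claw": 0.03}, {"dx": 0, "dy": 0, "dz": -0.007, "wx": 0, "wy": 0, "wz": 0, "claw": 0.03}, {"dx": 0, "dy": 0, "dz": -0.0085, "wx": 0, "wy": 0, "wz": 0, "claw": 0.03}, {"dx": 0, "dy": 0, "dz": -0.0095, "wx": 0, "wy": 0, "wz": 0, "claw": 0.03}, {"dx": 0, "dy": 0, "dz": -0.01, "wx": 0, "wy": 0, "wz": 0, "claw": 0.03}, {"dx": 0, "dy": 0, "dz": -0.01, "wx": 0, "wy": 0, "wz": 0, "claw": 0.03}])

```text
t: 11.73
position: [0.5587, -0.1703, 0.1777]
orientation: [-0.001, 0.816, -0.578, 0.001]
force: [0.8, -0.3, -1.7]
opening: 0.0414
```

```bash
python3 where.py
```

```text
t 11.73 unit in stand mm [ 60.6  -1.1 194. ] yaw 19.41 F stand [ 0.61 -0.59 -1.65] M [-0.01   0.006  0.039] open 0.0414
```

arm_command(series=[{"dx": -0.0038, "dy": -0.0013, "dz": 0, "wx": 0, "wy": 0, "wz": 0, "claw": 0.03}, {"dx": -0.0075, "dy": -0.0027, "dz": 0, "wx": 0, "wy": 0, "wz": 0, "claw": 0.03}, {"dx": -0.0113, "dy": -0.004, "dz": 0, "wx": 0, "wy": 0, "wz": 0, "claw": 0.03}, {"dx": -0.0141, "dy": -0.0051, "dz": 0, "wx": 0, "wy": 0, "wz": 0, "claw": 0.03}, {"dx": -0.016, "dy": -0.0057, "dz": 0, "wx": 0, "wy": 0, "wz": 0, "claw": 0.03}, {"dx": -0.0179, "dy": -0.0064, "dz": 0, "wx": 0, "wy": 0, "wz": 0, "claw": 0.03}, {"dx": -0.0198, "dy": -0.0071, "dz": 0, "wx": 0, "wy": 0, "wz": 0, "claw": 0.03}, {"dx": -0.0217, "dy": -0.0078, "dz": 0, "wx": 0, "wy": 0, "wz": 0, "claw": 0.03}, {"dx": -0.0235, "dy": -0.0084, "dz": 0, "wx": 0, "wy": 0, "wz": 0, "claw": 0.03}, {"dx": -0.0254, "dy": -0.0091, "dz": 0, "wx": 0, "wy": 0, "wz": 0, "claw": 0.03}, {"dx": -0.0254, "dy": -0.0091, "dz": 0, "wx": 0, "wy": 0, "wz": 0, "claw": 0.03}])

```text
t: 12.65
position: [0.5331, -0.1794, 0.1777]
orientation: [-0.001, 0.816, -0.578, 0.001]
force: [-0.0, 0.7, -2.6]
opening: 0.0417
```

```bash
python3 where.py;  python3 - <<'E'
from fit import *
A=eyes.capture("scene")[170:270,150:250];B=eyes.capture("side")[230:330,230:330]
o=np.hstack([cv2.resize(x,(400,400),interpolation=cv2.INTER_CUBIC) for x in(A,B)])
cv2.imwrite("pics/t6.png",np.clip(o*1.4,0,255).astype(np.uint8))
E
```

```text
t 12.65 unit in stand mm [ 33.4  -1.1 194. ] yaw 19.4 F stand [ 0.24  0.68 -2.62] M [ 0.111  0.03  -0.018] open 0.0417
```

View pics/t6.png

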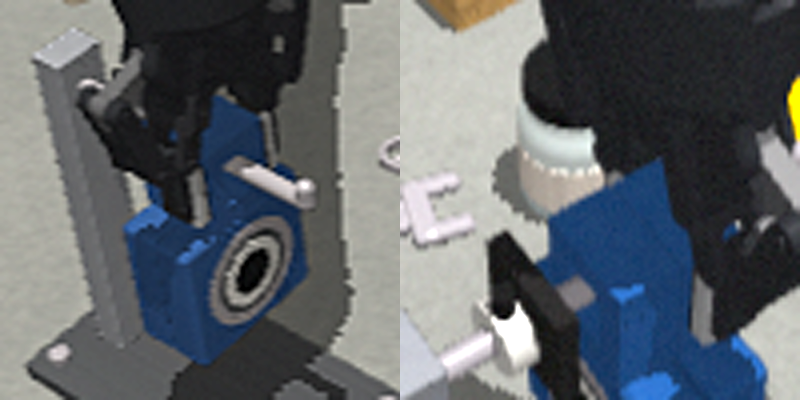

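Both units hang straight, face to face or nearly so, and the peg comes out through the eye. I'll keep sliding.

arm_command(series=[{"dx": -0.0014, "dy": -0.0005, "dz": 0, "wx": 0, "wy": 0, "wz": 0, "claw": 0.03}, {"dx": -0.0028, "dy": -0.001, "dz": 0, "wx": 0, "wy": 0, "wz": 0, "claw": 0.03}, {"dx": -0.0042, "dy": -0.0015, "dz": 0, "wx": 0, "wy": 0, "wz": 0, "claw": 0.03}, {"dx": -0.0056, "dy": -0.002, "dz": 0, "wx": 0, "wy": 0, "wz": 0, "claw": 0.03}, {"dx": -0.0071, "dy": -0.0025, "dz": 0, "wx": 0, "wy": 0, "wz": 0, "claw": 0.03}, {"dx": -0.0085, "dy": -0.003, "dz": 0, "wx": 0, "wy": 0, "wz": 0, "claw": 0.03}, {"dx": -0.0099, "dy": -0.0035, "dz": 0, "wx": 0, "wy": 0, "wz": 0, "claw": 0.03}, {"dx": -0.0113, "dy": -0.004, "dz": 0, "wx": 0, "wy": 0, "wz": 0, "claw": 0.03}, {"dx": -0.0127, "dy": -0.0045, "dz": 0, "wx": 0, "wy": 0, "wz": 0, "claw": 0.03}])

```text
t: 13.5
position: [0.5202, -0.184, 0.1777]
orientation: [-0.001, 0.816, -0.578, 0.001]
force: [1.7, -0.0, -2.9]
opening: 0.0418
```

```bash
python3 where.py
```

```text
t 13.5 unit in stand mm [ 19.8  -1.  194. ] yaw 19.4 F stand [ 1.58 -0.58 -2.91] M [ 0.116 -0.215  0.008] open 0.0418
```

arm_command(series=[{"dx": -0.0009, "dy": -0.0003, "dz": 0, "wx": 0, "wy": 0, "wz": 0, "claw": 0.03}, {"dx": -0.0019, "dy": -0.0007, "dz": 0, "wx": 0, "wy": 0, "wz": 0, "claw": 0.03}, {"dx": -0.0028, "dy": -0.001, "dz": 0, "wx": 0, "wy": 0, "wz": 0, "claw": 0.03}])

```text
t: 13.75
position: [0.5177, -0.1849, 0.1777]
orientation: [-0.001, 0.816, -0.578, 0.001]
force: [2.7, 1.1, -4.0]
opening: 0.0414
```

```bash
python3 where.py
```

```text
t 13.75 unit in stand mm [ 17.1  -1.  194. ] yaw 19.4 F stand [ 2.92  0.15 -3.96] M [ 0.213 -0.574 -0.066] open 0.0414
```

arm_command(series=[{"dx": -0.0009, "dy": -0.0003, "dz": 0, "wx": 0, "wy": 0, "wz": 0, "claw": 0.03}, {"dx": -0.0019, "dy": -0.0007, "dz": 0, "wx": 0, "wy": 0, "wz": 0, "claw": 0.03}])

```text
t: 13.92
position: [0.5168, -0.1852, 0.1778]
orientation: [-0.002, 0.816, -0.578, 0.002]
force: [3.9, 2.2, -4.7]
opening: 0.0416
```

```bash
python3 where.py
```

```text
t 13.92 unit in stand mm [ 16.2  -1.  194.1] yaw 19.44 F stand [ 4.39  0.71 -4.73] M [ 0.384 -0.911  0.058] open 0.0416
```

arm_command(series=[{"dx": -0.0009, "dy": -0.0003, "dz": 0, "wx": 0, "wy": 0, "wz": 0, "claw": 0.03}, {"dx": -0.0015, "dy": -0.0005, "dz": 0, "wx": 0, "wy": 0, "wz": 0, "claw": 0.03}])

```text
t: 14.08
position: [0.5165, -0.1853, 0.178]
orientation: [-0.003, 0.816, -0.577, 0.003]
force: [5.7, 1.1, -5.5]
opening: 0.0415
```

```bash
python3 where.py
```

```text
t 14.08 unit in stand mm [ 15.8  -1.  194.3] yaw 19.47 F stand [ 5.78 -0.86 -5.49] M [ 0.392 -1.126 -0.036] open 0.0415
```

arm_command(series=[{"dx": -0.0009, "dy": -0.0003, "dz": 0, "wx": 0, "wy": 0, "wz": 0, "claw": 0.03}, {"dx": -0.0009, "dy": -0.0003, "dz": 0, "wx": 0, "wy": 0, "wz": 0, "claw": 0.03}])

```text
t: 14.25
position: [0.5168, -0.1852, 0.1782]
orientation: [-0.003, 0.817, -0.577, 0.003]
force: [5.4, 2.0, -5.3]
opening: 0.0412
```

```bash
python3 where.py
```

```text
t 14.25 unit in stand mm [ 16.1  -0.9 194.5] yaw 19.51 F stand [ 5.81  0.07 -5.35] M [ 0.355 -0.991 -0.004] open 0.0412
```

arm_command(series=[{"dx": -0.0009, "dy": -0.0003, "dz": 0, "wx": 0, "wy": 0, "wz": 0, "claw": 0.03}, {"dx": -0.0019, "dy": -0.0007, "dz": 0, "wx": 0, "wy": 0, "wz": 0, "claw": 0.03}, {"dx": -0.0028, "dy": -0.001, "dz": 0, "wx": 0, "wy": 0, "wz": 0, "claw": 0.03}, {"dx": -0.0028, "dy": -0.001, "dz": 0, "wx": 0, "wy": 0, "wz": 0, "claw": 0.03}])

```text
t: 14.58
position: [0.5161, -0.1854, 0.1785]
orientation: [-0.004, 0.817, -0.577, 0.005]
force: [6.8, 3.0, -6.5]
opening: 0.0412
```

```bash
python3 where.py
```

```text
t 14.58 unit in stand mm [ 15.4  -0.9 194.8] yaw 19.55 F stand [ 7.42  0.49 -6.51] M [ 0.517 -1.436  0.003] open 0.0412
```

arm_command(series=[{"dx": -0.0015, "dy": -0.0005, "dz": 0, "wx": -0.1, "wy": 0.2, "wz": 0, "claw": 0.03}, {"dx": -0.0028, "dy": -0.001, "dz": 0, "wx": -0.2, "wy": 0.5, "wz": 0, "claw": 0.03}, {"dx": -0.0038, "dy": -0.0013, "dz": 0, "wx": -0.25, "wy": 0.7, "wz": 0, "claw": 0.03}, {"dx": -0.0047, "dy": -0.0017, "dz": 0, "wx": -0.25, "wy": 0.7, "wz": 0, "claw": 0.03}, {"dx": -0.0047, "dy": -0.0017, "dz": 0, "wx": -0.25, "wy": 0.7, "wz": 0, "claw": 0.03}])

```text
t: 15.0
position: [0.5151, -0.1858, 0.1789]
orientation: [-0.001, 0.817, -0.576, 0.004]
force: [10.4, 3.7, -7.7]
opening: 0.0412
```

```bash
python3 where.py
```

```text
t 15.0 unit in stand mm [ 14.3  -0.9 195.2] yaw 19.63 F stand [11.01 -0.06 -7.75] M [ 0.754 -2.12  -0.096] open 0.0412
```

arm_command(series=[{"dx": -0.0038, "dy": -0.0013, "dz": -0.0005, "wx": -0.1, "wy": 0.3, "wz": 0, "claw": 0.03}, {"dx": -0.004, "dy": -0.0014, "dz": -0.0005, "wx": -0.1, "wy": 0.3, "wz": 0, "claw": 0.03}, {"dx": -0.004, "dy": -0.0014, "dz": -0.0005, "wx": -0.1, "wy": 0.3, "wz": 0, "claw": 0.03}, {"dx": -0.004, "dy": -0.0014, "dz": -0.0005, "wx": -0.1, "wy": 0.3, "wz": 0, "claw": 0.03}])

```text
t: 15.33
position: [0.5149, -0.1858, 0.1789]
orientation: [-0.001, 0.818, -0.576, 0.005]
force: [10.4, 4.0, -6.4]
opening: 0.041
```

```bash
python3 where.py; python3 - <<'E'
from fit import *
A=eyes.capture("scene")[170:270,150:250];B=eyes.capture("side")[230:330,230:330]
o=np.hstack([cv2.resize(x,(400,400),interpolation=cv2.INTER_CUBIC) for x in(A,B)])
cv2.imwrite("pics/t7.png",np.clip(o*1.4,0,255).astype(np.uint8))
E
```

```text
t 15.33 unit in stand mm [ 14.2  -0.9 195.2] yaw 19.71 F stand [11.19  0.28 -6.37] M [ 0.756 -2.098 -0.084] open 0.041
```

Held about 11 N for over half a second. I'll back off gently to unload the spring.

arm_command(series=[{"dx": 0, "dy": 0, "dz": 0, "wx": 0, "wy": 0, "wz": 0, "claw": 0.03}, {"dx": 0.001, "dy": 0.0004, "dz": 0, "wx": 0, "wy": 0, "wz": 0, "claw": 0.03}, {"dx": 0.002, "dy": 0.0007, "dz": -0.0005, "wx": 0, "wy": 0, "wz": 0, "claw": 0.03}, {"dx": 0.003, "dy": 0.001, "dz": -0.001, "wx": 0, "wy": 0, "wz": 0, "claw": 0.03}, {"dx": 0.0033, "dy": 0.0012, "dz": -0.001, "wx": 0, "wy": 0, "wz": 0, "claw": 0.03}, {"dx": 0.0033, "dy": 0.0012, "dz": -0.001, "wx": 0, "wy": 0, "wz": 0, "claw": 0.03}, {"dx": 0.0033, "dy": 0.0012, "dz": -0.001, "wx": 0, "wy": 0, "wz": 0, "claw": 0.03}])

```text
t: 16.02
position: [0.5175, -0.185, 0.1778]
orientation: [-0.001, 0.818, -0.576, 0.004]
force: [1.2, -0.5, -1.9]
opening: 0.041
```

```bash
python3 where.py; python3 -c "
from workcell import readout;print(readout.observe()['orientation'])"
```

```text
t 16.02 unit in stand mm [ 16.9  -1.1 194.1] yaw 19.68 F stand [ 0.94 -0.82 -1.95] M [ 0.095 -0.223 -0.05 ] open 0.041
[-7.35350477e-04  8.17559210e-01 -5.75826806e-01  4.45957827e-03]
```

arm_command(series=[{"dx": 0, "dy": 0, "dz": -0.0005, "wx": 0, "wy": 0, "wz": 0, "claw": 0.03}, {"dx": 0, "dy": 0, "dz": -0.001, "wx": 0, "wy": 0, "wz": 0, "claw": 0.03}, {"dx": 0, "dy": 0, "dz": -0.0015, "wx": 0, "wy": 0, "wz": 0, "claw": 0.03}, {"dx": 0, "dy": 0, "dz": -0.002, "wx": 0, "wy": 0, "wz": 0, "claw": 0.03}, {"dx": 0, "dy": 0, "dz": -0.002, "wx": 0, "wy": 0, "wz": 0, "claw": 0.03}])

```text
t: 16.43
position: [0.5175, -0.185, 0.1757]
orientation: [-0.001, 0.818, -0.576, 0.004]
force: [2.5, 1.5, -2.4]
opening: 0.0412
```

```bash
python3 where.py
```

```text
t 16.43 unit in stand mm [ 16.9  -1.  192. ] yaw 19.69 F stand [ 2.9   0.58 -2.43] M [ 0.147 -0.367  0.04 ] open 0.0412
```

arm_command(series=[{"dx": 0.0005, "dy": 0.0002, "dz": -0.0005, "wx": 0, "wy": 0, "wz": 0, "claw": 0.03}, {"dx": 0.0007, "dy": 0.0003, "dz": -0.001, "wx": 0, "wy": 0, "wz": 0, "claw": 0.03}, {"dx": 0.0007, "dy": 0.0003, "dz": -0.001, "wx": 0, "wy": 0, "wz": 0, "claw": 0.03}])

```text
t: 16.68
position: [0.5176, -0.185, 0.1753]
orientation: [-0.001, 0.817, -0.576, 0.004]
force: [-1.5, 0.7, 5.0]
opening: 0.0413
```

```bash
python3 where.py
```

```text
t 16.68 unit in stand mm [ 17.   -1.1 191.6] yaw 19.66 F stand [-1.19  1.15  5.  ] M [ 0.242  0.24  -0.046] open 0.0413
```

It is seated on the peg (the upward force shows it). Now I'll release slowly.

arm_command(series=[{"dx": 0, "dy": 0, "dz": 0.0004, "wx": 0, "wy": 0, "wz": 0, "claw": 0.041}, {"dx": 0, "dy": 0, "dz": 0.0004, "wx": 0, "wy": 0, "wz": 0, "claw": 0.043}, {"dx": 0, "dy": 0, "dz": 0.0004, "wx": 0, "wy": 0, "wz": 0, "claw": 0.045}, {"dx": 0, "dy": 0, "dz": 0.0004, "wx": 0, "wy": 0, "wz": 0, "claw": 0.048}, {"dx": 0, "dy": 0, "dz": 0.0004, "wx": 0, "wy": 0, "wz": 0, "claw": 0.052}, {"dx": 0, "dy": 0, "dz": 0.0004, "wx": 0, "wy": 0, "wz": 0, "claw": 0.057}, {"dx": 0, "dy": 0, "dz": 0.0004, "wx": 0, "wy": 0, "wz": 0, "claw": 0.062}, {"dx": 0, "dy": 0, "dz": 0.0004, "wx": 0, "wy": 0, "wz": 0, "claw": 0.066}, {"dx": 0, "dy": 0, "dz": 0.0004, "wx": 0, "wy": 0, "wz": 0, "claw": 0.066}, {"dx": 0, "dy": 0, "dz": 0.0004, "wx": 0, "wy": 0, "wz": 0, "claw": 0.066}])

```text
t: 17.52
position: [0.5176, -0.185, 0.1757]
orientation: [-0.001, 0.817, -0.576, 0.004]
force: [-0.4, -0.3, 0.1]
opening: 0.0659
```

```bash
python3 where.py
```

```text
t 17.52 unit in stand mm [ 17.   -1.1 192. ] yaw 19.67 F stand [-0.44 -0.18  0.06] M [0.037 0.063 0.003] open 0.0659
```

Free, and the force is zero. I'll rise straight up.

arm_command(series=[{"dx": 0, "dy": 0, "dz": 0.008, "wx": 0, "wy": 0, "wz": 0, "claw": 0.066}, {"dx": 0, "dy": 0, "dz": 0.02, "wx": 0, "wy": 0, "wz": 0, "claw": 0.066}, {"dx": 0, "dy": 0, "dz": 0.04, "wx": 0, "wy": 0, "wz": 0, "claw": 0.066}, {"dx": 0, "dy": 0, "dz": 0.07, "wx": 0, "wy": 0, "wz": 0, "claw": 0.066}, {"dx": 0, "dy": 0, "dz": 0.1, "wx": 0, "wy": 0, "wz": 0, "claw": 0.066}, {"dx": 0, "dy": 0, "dz": 0.13, "wx": 0, "wy": 0, "wz": 0, "claw": 0.066}, {"dx": 0.02, "dy": 0.03, "dz": 0.14, "wx": 0, "wy": 0, "wz": 0, "claw": 0.066}, {"dx": 0.04, "dy": 0.06, "dz": 0.14, "wx": 0, "wy": 0, "wz": 0, "claw": 0.066}, {"dx": 0.05, "dy": 0.09, "dz": 0.14, "wx": 0, "wy": 0, "wz": 0, "claw": 0.066}, {"dx": 0.05, "dy": 0.1, "dz": 0.14, "wx": 0, "wy": 0, "wz": 0, "claw": 0.066}, {"dx": 0.05, "dy": 0.1, "dz": 0.14, "wx": 0, "wy": 0, "wz": 0, "claw": 0.066}])

```text
t: 18.43
position: [0.5682, -0.0806, 0.3158]
orientation: [-0.001, 0.819, -0.573, 0.003]
force: [0.2, 0.2, 0.2]
opening: 0.0662
```

```bash
python3 where.py; python3 - <<'E'
from fit import *
a={n:eyes.capture(n) for n in("scene","side")}
st=[.5013,-.1897,np.radians(19.7)]
crn=lambda x,z:[(x-.012,.021,z),(x+.012,.021,z),(x+.012,-.021,z),(x-.012,-.021,z)]
out=[]
for n,l,t in(("scene",150,160),("side",215,225)):
    b=cv2.resize(a[n],None,fx=4,fy=4,interpolation=cv2.INTER_CUBIC)
    for x in(.017,-.007):cv2.polylines(b,[((proj(n,P(st,crn(x,.217)))+.5)*4-.5).astype(int).reshape(-1,1,2)],True,(0,255,255),1)
    out.append(b[t*4:(t+130)*4,l*4:(l+100)*4])
cv2.imwrite("pics/end.png",np.clip(np.hstack(out)*1.3,0,255).astype(np.uint8))
for t in("wrench","jar","earmuffs"):print(t,[(n,np.round(eyes.tip_of(t,n)[0]["location"],1)) for n in("scene","side") if eyes.tip_of(t,n)])
E
```

```text
t 18.43 unit in stand mm [ 99.7  80.2 332.1] yaw 20.04 F stand [0.26 0.17 0.23] M [ 0.026  0.056 -0.019] open 0.0662
wrench [('scene', array([259.4, 219.4])), ('side', array([216.6, 291.7]))]
jar [('scene', array([283.2, 241.3])), ('side', array([273.5, 275.7]))]
earmuffs [('scene', array([329.8, 289.7])), ('side', array([354.3, 253.7]))]
```

View pics/end.png

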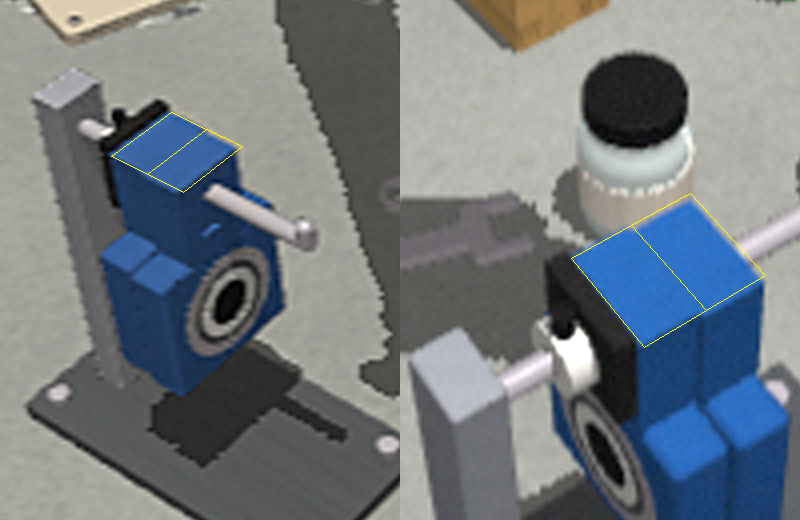

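Both units hang straight, face to face against the pad. The overlay fits them at stand x of about -7 and 17 mm.

```bash
python3 -c "
from workcell import workorder;print(workorder.job_done())"
```

```text
the job is handed in; nothing more can be done
None
```

The blue unit is out of the rack and hanging on the peg in front of the first one. I handed the job in at about 18.5 s; no verdict was reported.

**What I did:** I gripped the second unit by its neck and lifted it out. I passed its eye over the lip with no force above the noise (about 1 N). Sliding along the peg, it met the first unit and pushed it back to the stop. I pressed at about 11 N for roughly 0.4 s, eased off, seated the unit on the peg, and released it.

**Last checks:**
- **Position:** an overlay in both fixed cameras shows the units straight and face to face. The first is at about 17 - 24 = -7 mm along the stand's x, the second at about 17 mm. Both are inside their limits.
- **Contact:** force on the tool was about zero after release, and the gripper is clear of everything.
- **Other items:** the wrench, jar and ear defenders show at the same pixels as at the start, within 2–3 px.

**What is less certain:**
- **Press force:** the arm gave way under load, so it took several steps to build up to 11 N. During the press there was also a 4–5 N downward force, probably friction between the faces. The force on the stand itself could not be read directly; I estimate about 14–18 N.
- **Stand and lip position:** the two cameras disagreed by up to about 2 mm on where the lip was, so I used their average.

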